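# Charge the glass tumbler

### The job

Charge the tumbler: first lay every bent glass tube in its tub, then turn the jug's spout to the tub and tip all the ceramic balls in over the glass through the spout. Stand the jug back upright on its cork pad and set the lid squarely down on the tub; leave the tape, paddle and jar alone.

Things in the scene. Friction and masses are not known exactly. Their poses are not given: they have to be found in the camera images.
- tumbler: Bench vibratory tumbler, fixed to the bench: grey round housing 160 mm across and 30 mm high with an open round black tub on it. Origin: on its axis at the bench surface, z up. Tub: inner diameter 144 mm, wall 5 mm, inner floor 35 mm and rim 135 mm above the bench.
- lid: Loose round grey lid, lying knob-up on the bench. Origin: centre of its underside, z up through the knob. Plug 132 mm across from z=0 to 8 mm (drops into the tub, 6 mm to spare all round), flange 164 mm across from 8 to 14 mm (rests on the rim; the origin is then 127 mm above the bench), black cylindrical knob 28 mm across from 14 to 46 mm. About 160 g.
- pad: Cork pad, fixed, 130 x 130 x 4 mm, on which the jug stands. Origin: centre of its underside, on the bench.
- jug: Steel jug with spout, standing on the pad, holding the balls. Origin: centre of its underside; z up, +x to the spout, handle at -x. Outer radius 42 mm at the foot, 48 at the rim, 105 high, wall 3, floor 4. A clear guard closes the mouth at rim height from the handle side to x=+8 mm, so balls leave only by the spout, at about 90 degrees of tipping, surely by 110. About 250 g empty.
- jug_spout (a point): Tip of the jug's spout lip, in the jug's frame at (59, 0, 125) mm; the lip is 56 mm wide with side cheeks.
- jug_grip (a point): Centre of the upper bar of the jug's black handle, at (-68, 0, 90) mm in the jug's frame. The bar runs along the jug's x from -84 to -44 mm, 14 mm wide in y (pinch it across this width), 22 mm high. A vertical strap of the same width at x=-78 mm and a lower bar at z=22 mm join it to the jug.
- ball1: White ceramic tumbling ball, 22 mm across, 15 g, lying in the jug (three to five are present; absent ones read None). Origin: its centre.
- ball2: White ceramic tumbling ball, 22 mm across, 15 g, lying in the jug (three to five are present; absent ones read None). Origin: its centre.
- ball3: White ceramic tumbling ball, 22 mm across, 15 g, lying in the jug (three to five are present; absent ones read None). Origin: its centre.
- ball4: White ceramic tumbling ball, 22 mm across, 15 g, lying in the jug (three to five are present; absent ones read None). Origin: its centre.
- ball5: White ceramic tumbling ball, 22 mm across, 15 g, lying in the jug (three to five are present; absent ones read None). Origin: its centre.
- bend1: White glass tube bent to a flat Z, 13 mm thick, lying flat (three or four are present; absent ones read None). Origin: underside of the middle of its centre bar, z up. The centre bar runs along y, 60 mm between tube axes; at its +y end an arm runs 28 mm to +x, at its -y end one 28 mm to -x. About 69 x 73 mm overall, 35 g. Pinch it across the middle of the centre bar, along x.
- bend2: White glass tube bent to a flat Z, 13 mm thick, lying flat (three or four are present; absent ones read None). Origin: underside of the middle of its centre bar, z up. The centre bar runs along y, 60 mm between tube axes; at its +y end an arm runs 28 mm to +x, at its -y end one 28 mm to -x. About 69 x 73 mm overall, 35 g. Pinch it across the middle of the centre bar, along x.
- bend3: White glass tube bent to a flat Z, 13 mm thick, lying flat (three or four are present; absent ones read None). Origin: underside of the middle of its centre bar, z up. The centre bar runs along y, 60 mm between tube axes; at its +y end an arm runs 28 mm to +x, at its -y end one 28 mm to -x. About 69 x 73 mm overall, 35 g. Pinch it across the middle of the centre bar, along x.
- bend4: White glass tube bent to a flat Z, 13 mm thick, lying flat (three or four are present; absent ones read None). Origin: underside of the middle of its centre bar, z up. The centre bar runs along y, 60 mm between tube axes; at its +y end an arm runs 28 mm to +x, at its -y end one 28 mm to -x. About 69 x 73 mm overall, 35 g. Pinch it across the middle of the centre bar, along x.
- tape: Bystander: roll of paper tape, 100 mm across, 25 mm high. Origin: centre of its underside.
- paddle: Bystander: wooden paddle 190 mm long, 18 mm thick, lying flat. Origin: on its underside near its middle.
- jar: Bystander: glass jar with a steel cap, 70 mm across, 90 mm high. Origin: centre of its underside.

How it is judged (in metres and radians):
On the way, in this order (a step that is already met when the one before it is completed fails the run):
1. every bent glass tube present lies in the tub (horizontal distance between each of bend1, bend2, bend3, bend4 and tumbler below 0.068 m and z of bend1 in the frame of tumbler between 0.03 and 0.115 m and z of bend2 in the frame of tumbler between 0.03 and 0.115 m and z of bend3 in the frame of tumbler between 0.03 and 0.115 m and z of bend4 in the frame of tumbler between 0.03 and 0.115 m), for 0.2 s.
2. the jug is tipped spout down (more than 45 degrees) with the spout's tip over the tub (angle between jug's own x axis and vertical above 2.36 rad and horizontal distance between jug_spout and tumbler below 0.085 m and height (world z) of jug_spout above 0.1 m), for 0.2 s.
3. the lid is seated on the tub (horizontal distance between lid and tumbler below 0.012 m and z of lid in the frame of tumbler between 0.12 and 0.132 m and angle between lid's own z axis and vertical below 0.06 rad), for 0.2 s.
At the end, for the whole second after the job is handed in: All bent tubes and all balls present lie inside the tub below the rim; the lid is seated level on the tub, within 12 mm of its axis and its flange within 5 mm of the rim; the jug stands upright (within 4.5 degrees), its axis within 50 mm of the pad's centre; jug and lid at rest (all of step 1 and all of step 3 and horizontal distance between each of ball1, ball2, ball3, ball4, ball5 and tumbler below 0.068 m and z of ball1 in the frame of tumbler between 0.03 and 0.125 m and z of ball2 in the frame of tumbler between 0.03 and 0.125 m and z of ball3 in the frame of tumbler between 0.03 and 0.125 m and z of ball4 in the frame of tumbler between 0.03 and 0.125 m and z of ball5 in the frame of tumbler between 0.03 and 0.125 m and angle between jug's own z axis and vertical below 0.08 rad and horizontal distance between jug and pad below 0.05 m and height (world z) of jug below 0.012 m and linear speed of each of jug, lid below 0.02 m/s); the robot touches nothing.
It fails at once if the tape is moved more than 30 mm (distance of tape from where it was at the start of the episode above 0.03 m).
It fails at once if the paddle is moved more than 30 mm (distance of paddle from where it was at the start of the episode above 0.03 m).
It fails at once if the jar is moved more than 30 mm (distance of jar from where it was at the start of the episode above 0.03 m).
Of ball1, ball2, ball3, ball4, ball5 only 3 to 5 are there at a start; the rules pass over those that are not, and their reading is None.
Of bend1, bend2, bend3, bend4 only 3 to 4 are there at a start; the rules pass over those that are not, and their reading is None.
At some moment in a run one of bend1, bend2, bend3, bend4, lid may be knocked a few centimetres aside while the robot is not near it.
It also fails if it takes over 200 s, if anything falls off the work surface, if the arm or the gripper's body presses on something with over 40 N, if the wrist force passes 120 N, or if a joint passes its speed limit or range.

### The arm

A 6-joint arm with a two-finger parallel gripper is mounted at the origin on the work surface. World frame = base frame: x ahead of the robot, y to its left, z up, the work surface at z = 0. Lengths are in mm, angles in degrees, forces in N, time in s.
With the tool pointing down it reaches from about 300 to 850 mm from the base axis. Payload 4.2 kg.
Tool frame: the origin (TCP) lies at the very end of the fingers, on their centre line; the grasp point (between the pads) lies 19 mm behind it (env.tcp_to_grasp is the distance from the TCP to the grasp point, in mm); z points along the fingers, y is the line along which they close (so a half turn about z gives the same grasp; the last joint's range is limited). The gripper opens to 91 mm and grips with 3 to 60 N. Pads are 32 mm wide; open, the fingers measure 118 mm over their backs; the gripper's body (76 mm by 178 mm) begins 60 mm behind the grasp point.
Start: joints at [-67.609, 18.312, 89.639, -0, 72.044, -1.146], TCP at [229.627, -527.176, 213.976] pointing down, gripper open.
Joint ranges: [-177.97, 177.97], [-48.28, 115.42], [12.27, 149.76], [-77.06, 257.06], [2.81, 150.46], [-146.56, 146.56]. Speed limits (degrees/s): [147.25, 147.25, 180, 180, 180, 180].

### API

Orientations are given as [roll, pitch, yaw] about the fixed x, y, z axes, in that order (R = Rz(yaw) Ry(pitch) Rx(roll)).
In Python, from workcell import env gives the robot as it stands.
- The arm moves only by the tool move_arm, never from a script. Its argument "plan" is a list of rows, each a list of 3 entries, a list of its own where there are three numbers: the shift along the world's x, y, z in cm, then the turn about the world's z in degrees, then the closure, from 0 (fully open) to 1 (shut). In form: [[[x, y, z], turn, claw], ...]. A call has 1 to 5 rows; each row shifts and turns the commanded pose from where the row before left it; what a row does not reach is not made up. A row lasts 1/10 s, in which the tool goes at most 50 mm and 8.59 degrees, less where a joint would pass 70% of its speed; a pose out of reach is approached as far as the arm can. A call is refused whole if a number of a shift passes 5 or a number of a turn 8.59, either way. A call with a gripper value outside its range is refused whole. The fingers move at their own pace and stop on an object; "squeeze" is the grip in N (left out, the last holds). Time passes only in rows, so rows that do not move let the fingers close. It gives the time, the measured TCP pose, the force, the opening and the grip force at its end, in the units of the state.
- env.state(): the state, without advancing time (a new reading comes with each control period).
- env.grab_frame(name): name is "side" or "top" or "wrist"; returns a dict with "frame" (420x560x3 uint8, red, green, blue), "z_map" (420x560 float32, mm along the optical axis (not along the pixel's ray), 0 where there is no reading), "fovy" (degrees; the focal length in pixels is half the picture's height over the tangent of half this angle, whatever the lens; pixels are square), "cx", "cy" (the principal point, pixels), "D" ([k1, k2, p1, p2, k3] as OpenCV has them; the pictures are not rectified), "position" and "orientation" of the camera in the world. Camera axes: x right, y down, z forward; pixel columns grow to the right and rows downward; lengths in mm; the calibration is good to about 2 mm. A picture is of the moment at which its call begins.
- env.job_done(): hands the job in; it is judged then, once.
Trained networks look in a picture, given as the dict that the camera call returned (one of the last four; its "shot" number tells which), for a name from the list of things; names that differ only in an ending like _2 or _b are one class to them, and where a whole thing is asked for, a point or a joint stands for the part that bears it (a point fixed in the world has none). Each returns a list of dicts, best first, with "score" (0 to 1); they miss things now and then, are a little off and sometimes report something else, mostly with a low value. They report only what shows in the picture. A call takes as long as a camera call.
- env.search_frame(picture, label): "point" ([column, row] in pixels, amid what is visible of it).
- env.landmark_of(picture, label): "point" ([column, row] in pixels: a listed point, or the origin of a listed thing).
The state is a dict: "time_s": time; "qpos": joint angles; "qvel": joint speeds; "effort": joint torques, N m; "ee_pos": TCP position; "ee_rot": TCP orientation; "force": force on the tool from outside, world axes, zero at the start; "torque": the same for the moment, N m; "gripper_width": finger opening in mm; "gripper_force": force on a finger pad.
Only numpy, scipy, OpenCV 4.12 (cv2) and the standard library are available. Lean on these libraries where they do the work, as an engineer would, in place of code of your own. Each camera call takes 0.05 s, during which the arm holds its last target. There are 200 camera calls.

## Working session

There is one attempt and no reset: what is moved stays moved. The work goes in short steps, Python scripts to look and compute and a tool call to move; the robot and the scene stay as the last step left them, time stands still between calls to the robot, and variables do not carry over. Pictures are saved under pics/ and viewed, at most 14 in all, crops included, and the job is handed in when it is done.

Besides the shell and the picture viewer there is one more tool, called by a JSON object that holds its "method" and its "body". move_arm: Moves the arm, as the interface text tells. Its arguments: {"type":"object","properties":{"plan":{"type":"array","items":{"type":"array"}},"squeeze":{"type":"number"}},"required":["plan"]}

```bash
mkdir -p pics
cat > h.py <<'E'
import numpy as np, cv2, json
from scipy.spatial.transform import Rotation as R
from workcell import env
def K(f):
    h=f["frame"].shape[0]; F=h/2/np.tan(np.radians(f["fovy"])/2)
    return np.array([[F,0,f["cx"]],[0,F,f["cy"]],[0,0,1.]])
def Rc(f):
    o=np.array(f["orientation"],float)
    return R.from_euler("xyz",o,degrees=True).as_matrix() if o.shape==(3,) else o
def ray(f,p):
    u=cv2.undistortPoints(np.array([[p]],float),K(f),np.array(f["D"],float))[0,0]
    return Rc(f)@np.array([u[0],u[1],1.])
def at_z(f,p,z):   # pixel -> world on plane z
    d=ray(f,p); c=np.array(f["position"],float); return c+d*(z-c[2])/d[2]
def cloud(f):
    h,w=f["z_map"].shape; v,u=np.mgrid[:h,:w]
    n=cv2.undistortPoints(np.stack([u.ravel(),v.ravel()],1).astype(float)[:,None],K(f),np.array(f["D"],float))[:,0]
    P=np.c_[n,np.ones(len(n))]*f["z_map"].reshape(-1,1)
    return (P@Rc(f).T+np.array(f["position"])).reshape(h,w,3)
def proj(f,X):
    r=Rc(f).T; t=-r@np.array(f["position"],float)
    return cv2.projectPoints(np.atleast_2d(np.array(X,float)),cv2.Rodrigues(r)[0],t,K(f),np.array(f["D"],float))[0][:,0]
def save(f,n): cv2.imwrite("pics/"+n,f["frame"][:,:,::-1])
E
python3 - <<'E'
from h import *
for c in["top","side"]:
    f=env.grab_frame(c); save(f,c+"0.png"); print(c,f["position"],f["orientation"],f["fovy"],f["D"]); P=cloud(f)
    for n in["tumbler","lid","pad","jug","jug_spout","jug_grip","ball1","bend1","tape","paddle","jar"]:
        for d in env.landmark_of(f,n)[:5]:
            if d["score"]<.3: continue
            u,v=map(int,np.round(d["point"])); print(n,round(d["score"],2),np.round(d["point"]),P[min(max(v,0),419),min(max(u,0),559)].round(), at_z(f,d["point"],0).round())
E
```

```text
top [ 416.70750689   13.36200265 1390.79690419] [-171.62487806   -0.69503983  -88.49835543] 44.48628400243875 [-0.13371353  0.          0.          0.          0.        ]
tumbler 0.93 [261. 208.] [623.  37.  36.] [628.  37.   0.]
lid 0.59 [391. 228.] [ 579. -314.   31.] [ 584. -322.    0.]
pad 0.95 [152. 232.] [543. 308. 111.] [554. 333.   0.]
jug 0.89 [153. 230.] [548. 305. 113.] [559. 330.   0.]
jug 0.52 [285. 148.] [774. -22.  93.] [801. -24.   0.]
jug_spout 0.92 [156. 208.] [602. 299. 123.] [620. 326.   0.]
jug_grip 0.58 [127. 246.] [513. 401.  -1.] [513. 400.   0.]
ball1 0.37 [160. 227.] [565. 306.  30.] [569. 314.   0.]
bend1 0.78 [249. 281.] [429.  63.  15.] [429.  64.   0.]
bend1 0.65 [210. 270.] [455. 169.   9.] [457. 169.   0.]
bend1 0.49 [331. 275.] [ 451. -156.    6.] [ 451. -156.    0.]
bend1 0.33 [388. 228.] [ 581. -310.   15.] [ 581. -312.    0.]
tape 0.86 [201. 160.] [760. 209.  -4.] [759. 210.   0.]
paddle 0.95 [346. 156.] [ 779. -194.   13.] [ 782. -197.    0.]
paddle 0.66 [159. 206.] [627. 319.  -2.] [626. 318.  -0.]
jar 0.8 [284. 149.] [773. -20.  88.] [796. -23.
[... 297 characters left out ...]
id 0.75 [306. 169.] [ 583. -303.   18.] [ 584. -328.    0.]
jug 0.86 [295. 371.] [546. 372.  74.] [550. 325.   0.]
jug_spout 0.81 [268. 311.] [620. 192.   3.] [619. 189.   0.]
jug_grip 0.98 [327. 362.] [493. 370. 107.] [492. 298.   0.]
bend1 0.8 [352. 310.] [447. 175.  10.] [446. 167.   0.]
bend1 0.77 [358. 212.] [ 437. -136.   14.] [ 437. -152.    0.]
bend1 0.69 [363. 274.] [424.  69.   7.] [424.  62.   0.]
tape 0.75 [200. 308.] [763. 199.   1.] [764. 198.   0.]
tape 0.61 [276. 255.] [612. 112.  88.] [625.  24.  -0.]
paddle 0.74 [233. 192.] [ 764. -173.   21.] [ 771. -200.    0.]
paddle 0.42 [208. 240.] [788.  12.  19.] [795.  -8.   0.]
jar 0.89 [207. 236.] [788.  14.  33.] [800. -21.   0.]
```

View pics/top0.png

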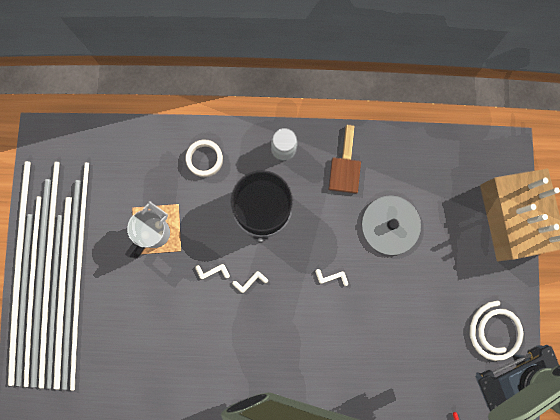

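View pics/side0.png

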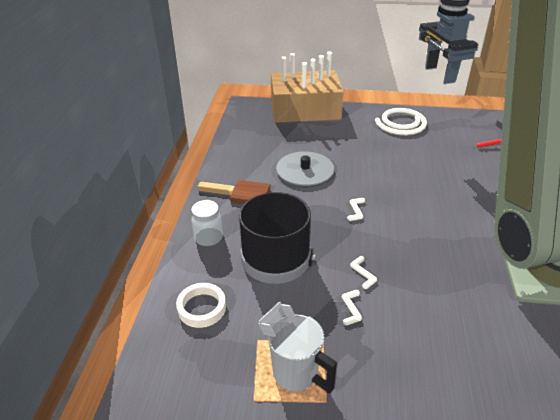

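```bash
cat >> h.py <<'E'
from scipy.optimize import minimize
from scipy.spatial import cKDTree
t=np.linspace(0,1,30)[:,None]; S=lambda a,b:np.array(a)*(1-t)+np.array(b)*t
ZT=np.r_[S((28,30),(0,30)),S((0,30),(0,-30)),S((0,-30),(-28,-30))]
def fit_bend(f,c,rad=60,zt=11.,zb=0.):
    g=f["frame"].astype(int); m=(g.min(2)>150)
    v,u=np.nonzero(m); n=cv2.undistortPoints(np.stack([u,v],1).astype(float)[:,None],K(f),np.array(f["D"],float))[:,0]
    d=np.c_[n,np.ones(len(n))]@Rc(f).T; o=np.array(f["position"]); X=(o+d*((zt-o[2])/d[:,2])[:,None])[:,:2]
    X=X[np.linalg.norm(X-c,axis=1)<rad]
    if len(X)<20: return None
    tr=cKDTree(X)
    def cost(q):
        a=q[2]; M=np.array([[np.cos(a),-np.sin(a)],[np.sin(a),np.cos(a)]]); Z=ZT@M.T+q[:2]
        return (cKDTree(Z).query(X)[0]**2).mean()+(tr.query(Z)[0]**2).mean()
    b=min((minimize(cost,[*X.mean(0),a],method="Nelder-Mead",options=dict(initial_simplex=[[*X.mean(0),a],[*(X.mean(0)+[6,0]),a],[*(X.mean(0)+[0,6]),a],[*X.mean(0),a+.25]])) for a in np.radians([-135,-90,-45,0,45,90,135,180])[:4].tolist()),key=lambda r:r.fun)
    return b.x[0],b.x[1],np.degrees(b.x[2]),b.fun,len(X)
E
python3 - <<'E'
from h import *
s=env.state(); print(s["ee_pos"],s["ee_rot"],s["gripper_width"],s["force"])
for c,zz in(("top",11),("side",11)):
    f=env.grab_frame(c)
    for q in[(429,64),(456,169),(445,-156)]: print(c,np.round(fit_bend(f,q,zt=zz),1))
f=env.grab_frame("top");P=cloud(f)
# tub rim, lid, jug: from depth
def circ(m,lab):
    X=P[m][:,:2].astype(np.float32); (c,r)=cv2.minEnclosingCircle(X); print(lab,len(X),np.round(c,1),round(r,1),np.round(X.mean(0),1))
d=lambda x,y:np.hypot(P[...,0]-x,P[...,1]-y)
circ((d(620,35)<100)&(abs(P[...,2]-135)<8),"rim")
circ((d(579,-315)<95)&(abs(P[...,2]-14)<5),"lid"); circ((d(579,-315)<40)&(abs(P[...,2]-46)<6),"knob")
E
```

```text
[ 229.63411957 -527.1669436   213.98936828] [ 1.79993905e+02 -2.61193334e-04  2.35397951e+01] 91.18055878379616 [-0.26999986  0.3720236   0.85049755]
top [ 428.7   62.2 -134.4   38.8  241. ]
top [ 452.4  163.2 -151.4   16.   226. ]
top [ 445.2 -157.3 -159.7   15.5  221. ]
side [426.   65.4  46.3  44.6 331. ]
side [449.3 166.4  29.2  24.6 381. ]
side [ 442.7 -154.2   20.7   33.4  232. ]
rim 410 [628.5  35.6] 77.4 [629.7  36.8]
lid 2330 [ 590.8 -318.8] 82.6 [ 590.3 -318.5]
knob 72 [ 590.9 -318.8] 13.2 [ 590.4 -318.2]
```

{"method": "move_arm", "body": {"plan": [[[1.95,3.4,-0.5],7.9,0],[[1.95,3.4,-0.5],7.9,0],[[1.95,3.4,-0.5],7.9,0],[[1.95,3.4,-0.5],7.9,0],[[1.95,3.4,-0.5],7.9,0]]}}

```text
time_s: 1.85
ee_pos: [327.7, -355.8, 188.9]
ee_rot: [180.0, 0.0, 63.3]
force: [1.3, -0.1, 1.7]
gripper_width: 91.2
gripper_force: 0.0
```

{"method": "move_arm", "body": {"plan": [[[1.95,3.4,-0.5],7.9,0.3],[[1.95,3.4,-0.5],7.9,0.4],[[1.95,3.4,-0.5],7.9,0.5],[[1.95,3.4,-0.5],7.9,0.5],[[1.95,3.4,-0.5],7.9,0.5]]}}

```text
time_s: 2.35
ee_pos: [425.3, -185.8, 164.0]
ee_rot: [180.0, 0.0, 102.9]
force: [-0.2, -0.4, 0.8]
gripper_width: 54.0
gripper_force: 0.0
```

{"method": "move_arm", "body": {"plan": [[[1.95,3.1,-0.5],7.9,0.5],[[0,0,0],0,0.5]]}}

```text
time_s: 2.55
ee_pos: [445.6, -153.1, 158.5]
ee_rot: [180.0, -0.1, 110.8]
force: [-0.4, -0.5, -0.3]
gripper_width: 45.8
gripper_force: 0.0
```

Run:
```python
from h import *
s=env.state(); print(s["time_s"],s["ee_pos"],s["ee_rot"],s["gripper_width"],s["qpos"])
f=env.grab_frame("wrist"); save(f,"w1.png"); print(f["position"],f["orientation"]); print(fit_bend(f,(444,-156)))
f=env.grab_frame("top"); save(f,"top1.png"); print(env.landmark_of(f,"bend1"))
```

```text
2.55 [ 445.57509241 -153.14602755  158.53671787] [ 1.79961641e+02 -6.82650266e-02  1.10785895e+02] 45.771995849025416 [-2.04212768e+01  1.16552524e+01  1.07587779e+02  8.78063943e-02
  6.07731103e+01 -4.12500330e+01]
[419.65730908 -84.62027233 328.9132138 ] [ 1.64986398e+02 -9.37142297e-02  2.08143245e+01]
(np.float64(438.66882469937275), np.float64(-153.71322681474118), np.float64(-92.66761625551385), np.float64(538.6994946461087), 12494)
[{'point': [214.0, 271.5], 'score': 0.79}, {'point': [332.5, 275.7], 'score': 0.54}, {'point': [249.6, 282.7], 'score': 0.46}, {'point': [154.5, 232.2], 'score': 0.34}]
```

View pics/w1.png

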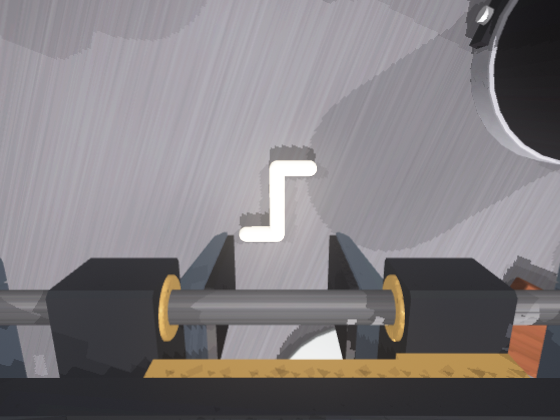

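```bash
sed -i 's/def fit_bend(f,c,rad=60,zt=11.,zb=0.):/def fit_bend(f,c,rad=60,zt=11.,th=150):/; s/g.min(2)>150/g.min(2)>th/' h.py
python3 - <<'E'
from h import *
f=env.grab_frame("wrist"); print(np.round(fit_bend(f,(444,-156),rad=50,th=235,zt=8),1))
E
```

```text
[ 444.  -157.8 -159.5   14.3 1991. ]
```

{"method": "move_arm", "body": {"plan": [[[-0.15,-0.45,-5],0,0.5],[[0,0,-5],0,0.5],[[0,0,-4],0,0.5],[[0,0,-1.5],0,0.5],[[0,0,0],0,0.5]]}}

```text
time_s: 3.25
ee_pos: [441.0, -161.6, 2.7]
ee_rot: [-179.8, -0.1, 110.3]
force: [0.6, -0.4, 0.5]
gripper_width: 45.8
gripper_force: 0.0
```

{"method": "move_arm", "body": {"plan": [[[0,0,0],0,1],[[0,0,0],0,1],[[0,0,0],0,1],[[0,0,0],0,1],[[0,0,0],0,1]], "squeeze": 20}}

```text
time_s: 3.75
ee_pos: [443.0, -160.8, 4.8]
ee_rot: [179.9, 0.1, 110.4]
force: [0.5, -0.0, 3.2]
gripper_width: 12.8
gripper_force: 20.0
```

{"method": "move_arm", "body": {"plan": [[[0,0,2],0,1],[[0,0,4],0,1],[[0,0,5],0,1],[[0,0,5],0,1],[[0,0,1],0,1]]}}

```text
time_s: 4.25
ee_pos: [445.7, -161.7, 180.0]
ee_rot: [179.5, 0.5, 110.4]
force: [1.1, -0.7, -0.4]
gripper_width: 12.9
gripper_force: 20.0
```

{"method": "move_arm", "body": {"plan": [[[3.05,3.3,0],0,1],[[3.05,3.3,0],0,1],[[3.05,3.3,0],0,1],[[3.05,3.3,0],0,1],[[3.05,3.3,0],0,1]]}}

```text
time_s: 4.75
ee_pos: [595.6, 5.9, 173.4]
ee_rot: [-179.9, -0.0, 110.5]
force: [0.3, -0.8, 0.3]
gripper_width: 12.8
gripper_force: 20.0
```

{"method": "move_arm", "body": {"plan": [[[3.05,3.3,0],0,1],[[0,0,0],0,1],[[0,0,0],0,1]]}}

```text
time_s: 5.05
ee_pos: [625.1, 38.0, 172.7]
ee_rot: [-179.8, -0.0, 110.5]
force: [-0.1, -1.1, -0.5]
gripper_width: 12.2
gripper_force: 20.0
```

Run:
```python
from h import *
s=env.state(); print(s["ee_pos"],s["ee_rot"])
f=env.grab_frame("side"); save(f,"s1.png"); P=cloud(f)
m=(np.hypot(P[...,0]-629,P[...,1]-36)<95)&(abs(P[...,2]-135)<5); X=P[m][:,:2].astype(np.float32); print(cv2.minEnclosingCircle(X))
for c,p in(("top",None),("side",None)):
    f=env.grab_frame(c); print(c,[(d["point"],d["score"]) for d in env.landmark_of(f,"bend1")], [np.round(at_z(f,d["point"],0)[:2]) for d in env.landmark_of(f,"bend1")])
```

```text
[625.1070688   38.01977398 172.72534867] [-1.79842109e+02 -2.60408424e-02  1.10543922e+02]
((625.5360717773438, 35.77776336669922), 79.53450012207031)
top [([211.4, 272.1], 0.64)] [array([450., 166.])]
side [([352.0, 307.8], 0.89), ([275.1, 202.7], 0.79), ([362.6, 273.1], 0.59)] [array([447., 161.]), array([ 652., -167.]), array([425.,  59.])]
```

View pics/s1.png

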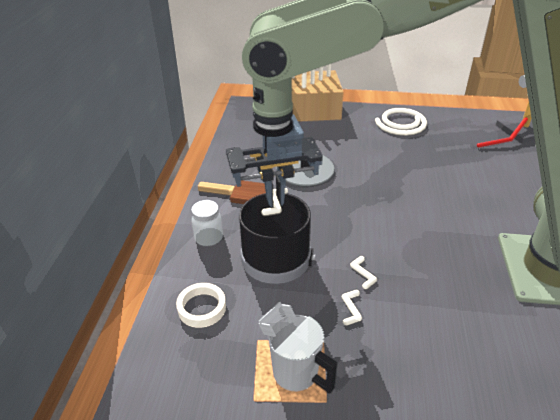

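{"method": "move_arm", "body": {"plan": [[[0,0,-4],0,1],[[0,0,-4],0,1],[[0,0,-2.5],0,1],[[0,0,0],0,1],[[0,0,0],0,0.62]]}}

```text
time_s: 5.9
ee_pos: [626.1, 37.0, 69.9]
ee_rot: [180.0, 0.0, 110.4]
force: [0.6, 0.3, 1.2]
gripper_width: 17.9
gripper_force: 0.0
```

{"method": "move_arm", "body": {"plan": [[[0,0,0],0,0.62],[[0,0,0],0,0.62],[[0,0,4],0,0.62],[[0,0,5],0,0.5],[[0,0,1],0,0.5]]}}

```text
time_s: 6.4
ee_pos: [629.4, 37.6, 177.0]
ee_rot: [179.2, 0.2, 110.4]
force: [0.5, 0.2, 0.8]
gripper_width: 45.0
gripper_force: 0.0
```

{"method": "move_arm", "body": {"plan": [[[-4.5,0.7,0],4,0.5],[[-4.5,0.7,0],4,0.5],[[-4.5,0.7,0],4,0.5],[[-4.5,0.7,-0.5],4,0.5],[[-2,0,-0.5],4,0.5]]}}

```text
time_s: 6.9
ee_pos: [421.8, 65.7, 159.8]
ee_rot: [180.0, -0.0, 130.7]
force: [0.4, 0.9, 0.1]
gripper_width: 45.3
gripper_force: 0.0
```

{"method": "move_arm", "body": {"plan": [[[0,0,0],5.5,0.5],[[0,0,0],0,0.5]]}}

```text
time_s: 7.1
ee_pos: [425.4, 65.5, 160.2]
ee_rot: [179.9, 0.1, 135.9]
force: [0.5, -0.1, 0.8]
gripper_width: 45.9
gripper_force: 0.0
```

Run:
```python
from h import *
s=env.state(); print(s["ee_pos"],s["ee_rot"],s["gripper_width"])
f=env.grab_frame("wrist");save(f,"w2.png"); print(f["position"])
for q in[(427,64),(451,165)]: print(np.round(fit_bend(f,q,rad=50,th=235,zt=8),1))
f=env.grab_frame("top");save(f,"t2.png")
for q in[(427,64),(451,165)]: print(np.round(fit_bend(f,q,rad=50),1))
```

```text
[425.42945842  65.46981938 160.21973399] [1.79884344e+02 9.14428061e-02 1.35949224e+02] 45.86067895119408
[372.32214557 116.50116167 330.38034322]
[ 426.    61.4 -130.8   14.6 1988. ]
[ 450.4  163.8 -151.1   14.6 2264. ]
[443.4  69.5  35.9 193.1 579. ]
[440.2 157.6  21.5 191.1 515. ]
```

View pics/t2.png

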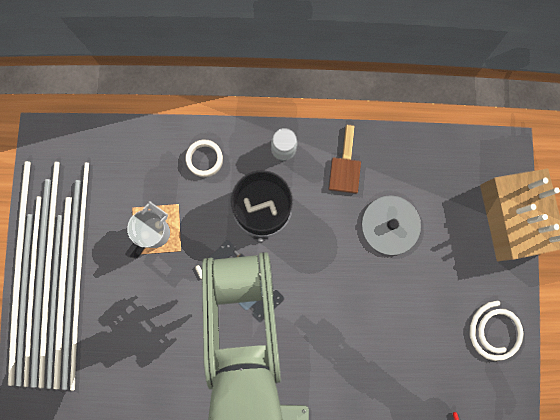

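{"method": "move_arm", "body": {"plan": [[[0.05,-0.4,-5],3.3,0.5],[[0,0,-5],0,0.5],[[0,0,-4],0,0.5],[[0,0,-1.6],0,0.5],[[0,0,0],0,0.5]]}}

```text
time_s: 7.7
ee_pos: [426.0, 61.2, 2.0]
ee_rot: [-179.9, -0.1, 139.1]
force: [0.2, -0.5, 0.3]
gripper_width: 45.4
gripper_force: 0.0
```

{"method": "move_arm", "body": {"plan": [[[0,0,0],0,1],[[0,0,0],0,1],[[0,0,0],0,1],[[0,0,0],0,1],[[0,0,0],0,1]]}}

```text
time_s: 8.2
ee_pos: [426.4, 61.4, 3.6]
ee_rot: [180.0, 0.0, 139.2]
force: [-0.5, 0.0, 1.8]
gripper_width: 12.7
gripper_force: 20.0
```

{"method": "move_arm", "body": {"plan": [[[0,0,2],0,1],[[0,0,4],0,1],[[0,0,5],0,1],[[0,0,5],0,1],[[0,0,1],0,1]]}}

```text
time_s: 8.7
ee_pos: [429.4, 61.8, 178.9]
ee_rot: [179.5, 0.5, 139.2]
force: [0.5, 0.8, -0.7]
gripper_width: 12.7
gripper_force: 20.0
```

{"method": "move_arm", "body": {"plan": [[[4.05,-0.5,0],0,1],[[4.05,-0.5,0],0,1],[[4.05,-0.5,0],0,1],[[4.05,-0.5,0],0,1],[[4.05,-0.5,0],0,1]]}}

```text
time_s: 9.2
ee_pos: [629.6, 36.1, 172.3]
ee_rot: [-179.9, -0.1, 139.2]
force: [-0.3, -0.1, -0.5]
gripper_width: 12.4
gripper_force: 20.0
```

{"method": "move_arm", "body": {"plan": [[[0,0,0],0,1],[[0,0,0],0,1]]}}

```text
time_s: 9.4
ee_pos: [628.2, 36.2, 171.6]
ee_rot: [-179.9, -0.1, 139.2]
force: [-1.4, 0.6, 0.4]
gripper_width: 12.4
gripper_force: 20.0
```

{"method": "move_arm", "body": {"plan": [[[0,0,-4],0,1],[[0,0,-4],0,1],[[0,0,-2.2],0,1],[[0,0,0],0,1],[[0,0,0],0,0.62]]}}

```text
time_s: 9.9
ee_pos: [628.0, 36.5, 72.1]
ee_rot: [180.0, -0.0, 139.2]
force: [0.7, 0.6, 0.0]
gripper_width: 17.9
gripper_force: 0.0
```

{"method": "move_arm", "body": {"plan": [[[0,0,0],0,0.62],[[0,0,0],0,0.62],[[0,0,4],0,0.62],[[0,0,5],0,0.5],[[0,0,1],0,0.5]]}}

```text
time_s: 10.4
ee_pos: [632.3, 36.5, 179.1]
ee_rot: [179.5, 0.6, 139.2]
force: [0.1, 0.3, 0.3]
gripper_width: 45.0
gripper_force: 0.0
```

{"method": "move_arm", "body": {"plan": [[[-3.55,2.55,0],-4,0.5],[[-3.55,2.55,0],-4,0.5],[[-3.55,2.55,0],-4,0.5],[[-3.55,2.55,-0.5],-4,0.5],[[-3.55,2.55,-0.5],-4,0.5]]}}

```text
time_s: 10.9
ee_pos: [450.0, 164.7, 162.2]
ee_rot: [179.8, 0.0, 119.0]
force: [0.3, 0.7, 0.6]
gripper_width: 46.0
gripper_force: 0.0
```

{"method": "move_arm", "body": {"plan": [[[0,0,0],0,0.5],[[0,0,0],0,0.5]]}}

```text
time_s: 11.1
ee_pos: [451.1, 164.4, 162.3]
ee_rot: [179.9, 0.0, 119.4]
force: [0.4, 0.2, -0.2]
gripper_width: 45.7
gripper_force: 0.0
```

Run:
```python
from h import *
s=env.state(); print(s["ee_pos"],s["ee_rot"],s["gripper_width"])
f=env.grab_frame("wrist"); print(np.round(fit_bend(f,(450,164),rad=50,th=235,zt=8),1))
```

```text
[451.0968017  164.37575579 162.28546228] [1.79867767e+02 4.42193903e-02 1.19372938e+02] 45.707598760556934
[ 477.6  176.    38.6   19.3 1138. ]
```

Run:
```python
from h import *
f=env.grab_frame("wrist"); save(f,"w3.png")
for c in[(478,176),(490,190),(485,180)]: print(np.round(fit_bend(f,c,rad=55,th=235,zt=8),1))
```

```text
[ 478.4  177.5 -144.5   10.2 1399. ]
[ 478.3  177.7 -144.9   10.1 1341. ]
[ 478.4  177.5 -144.5   10.2 1399. ]
```

View pics/w3.png

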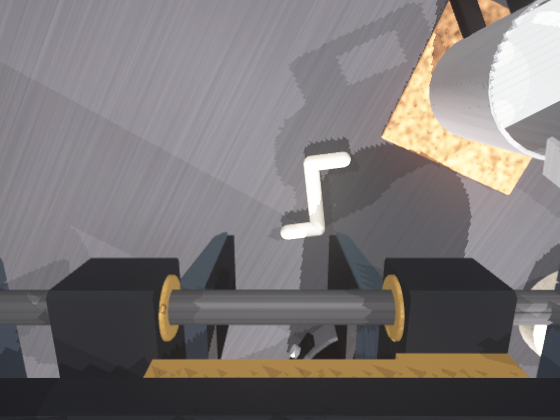

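{"method": "move_arm", "body": {"plan": [[[2.73,1.31,-2],6.1,0.5],[[0,0,-5],0,0.5],[[0,0,-5],0,0.5],[[0,0,-3.8],0,0.5],[[0,0,0],0,0.5]]}}

```text
time_s: 11.7
ee_pos: [481.1, 176.6, 2.2]
ee_rot: [179.9, 0.0, 125.3]
force: [-0.5, 0.4, -0.1]
gripper_width: 45.9
gripper_force: 0.0
```

{"method": "move_arm", "body": {"plan": [[[0,0,0],0,1],[[0,0,0],0,1],[[0,0,0],0,1],[[0,0,0],0,1],[[0,0,0],0,1]]}}

```text
time_s: 12.2
ee_pos: [478.6, 176.9, 3.5]
ee_rot: [180.0, 0.0, 125.3]
force: [-0.8, -1.2, 0.2]
gripper_width: 12.2
gripper_force: 20.0
```

{"method": "move_arm", "body": {"plan": [[[0,0,2],0,1],[[0,0,4],0,1],[[0,0,5],0,1],[[0,0,5],0,1],[[0,0,1],0,1]]}}

```text
time_s: 12.7
ee_pos: [481.5, 178.1, 179.5]
ee_rot: [179.3, 0.2, 125.3]
force: [0.4, 0.1, -0.9]
gripper_width: 12.5
gripper_force: 20.0
```

{"method": "move_arm", "body": {"plan": [[[3.0,-2.85,0],-3,1],[[3.0,-2.85,0],-3,1],[[3.0,-2.85,0],-3,1],[[3.0,-2.85,0],-3,1],[[3.0,-2.85,0],-3,1]]}}

```text
time_s: 13.2
ee_pos: [628.9, 33.2, 172.5]
ee_rot: [-179.9, -0.0, 110.2]
force: [0.5, -0.1, -0.4]
gripper_width: 12.7
gripper_force: 20.0
```

{"method": "move_arm", "body": {"plan": [[[0,0,0],0,1],[[0,0,0],0,1]]}}

```text
time_s: 13.4
ee_pos: [628.0, 33.9, 172.0]
ee_rot: [-179.9, -0.1, 110.3]
force: [-0.4, -0.2, -0.4]
gripper_width: 12.6
gripper_force: 20.0
```

{"method": "move_arm", "body": {"plan": [[[0,0.2,-4],0,1],[[0,0,-4],0,1],[[0,0,-2.2],0,1],[[0,0,0],0,1],[[0,0,0],0,0.62]]}}

```text
time_s: 13.9
ee_pos: [628.1, 37.4, 71.9]
ee_rot: [180.0, -0.0, 110.4]
force: [0.2, -0.9, 1.1]
gripper_width: 18.0
gripper_force: 0.0
```

{"method": "move_arm", "body": {"plan": [[[0,0,0],0,0.62],[[0,0,0],0,0.62],[[0,0,4],0,0.62],[[0,0,5],0,0.5],[[0,0,3],0,0.5]]}}

```text
time_s: 14.4
ee_pos: [630.0, 36.5, 196.6]
ee_rot: [179.6, 0.1, 110.3]
force: [0.7, -0.0, 0.2]
gripper_width: 45.2
gripper_force: 0.0
```

{"method": "move_arm", "body": {"plan": [[[-4.5,0.5,1],0,0.5],[[-4.5,0.5,1],0,0.5],[[-4.5,0.5,1],0,0.5],[[-3,0.5,1],0,0.5],[[0,0,0],0,0.5]]}}

```text
time_s: 14.9
ee_pos: [460.8, 56.9, 234.3]
ee_rot: [179.8, 0.0, 110.4]
force: [1.3, 0.1, 1.1]
gripper_width: 45.9
gripper_force: 0.0
```

```bash
python3 - <<'E'
from h import *
s=env.state(); print(s["time_s"],s["ee_pos"],s["ee_rot"])
for c in["top","side","wrist"]:
    f=env.grab_frame(c); save(f,c+"4.png"); P=cloud(f)
    for n,z in(("jug",4),("jug_spout",129),("jug_grip",94),("pad",0),("tumbler",0),("bend1",50),("lid",0),("jar",0)):
        for d in env.landmark_of(f,n)[:4]:
            if d["score"]>.4: print(c,n,round(d["score"],2),np.round(d["point"]),at_z(f,d["point"],z)[:2].round(1))
    m=(np.hypot(P[...,0]-550,P[...,1]-325)<75)&(abs(P[...,2]-109)<6); X=P[m][:,:2].astype(np.float32); print(c,len(X),cv2.minEnclosingCircle(X) if len(X) else 0)
    g=f["frame"].astype(int); m=(np.hypot(P[...,0]-550,P[...,1]-325)<130)&(P[...,2]<15)&(g[...,0]-g[...,2]>60); X=P[m][:,:2].astype(np.float32)
    if len(X): print("pad",cv2.minAreaRect(X))
    m=(np.hypot(P[...,0]-550,P[...,1]-325)<120)&(abs(P[...,2]-105)<8)&(g.max(2)<60); X=P[m]; print("bar",len(X), X.mean(0).round(1) if len(X) else 0)
E
python3 -c "
import cv2;a=cv2.imread('pics/top4.png');b=cv2.imread('pics/wrist4.png')
import numpy as np;cv2.imwrite('pics/c4.png',np.hstack([cv2.resize(a[130:300,80:320],None,fx=2,fy=2)[:340],cv2.resize(b,(320,340))]))"
```

```text
14.9 [460.77369765  56.88462965 234.27775735] [1.79777200e+02 3.74325369e-02 1.10391006e+02]
top jug 0.58 [156. 232.] [553.4 322.8]
top jug_spout 0.69 [161. 226.] [557.7 282.3]
top jug_spout 0.6 [159. 206.] [607.  291.2]
top jug_grip 0.7 [131. 248.] [501.4 364.8]
top pad 0.91 [152. 229.] [562.  334.4]
top tumbler 0.68 [265. 207.] [630.7  26. ]
top bend1 0.71 [260. 207.] [624.   40.1]
top bend1 0.59 [259. 203.] [633.8  43.3]
top bend1 0.43 [259. 206.] [627.4  41.2]
top lid 0.86 [390. 225.] [ 590.6 -319.9]
top jar 0.82 [280. 151.] [792.  -12.1]
top jar 0.72 [129. 250.] [503.9 394.8]
top 764 ((540.7261352539062, 323.1504821777344), 67.32034301757812)
pad ((563.02294921875, 322.6584167480469), (130.6026611328125, 129.92335510253906), 5.974726676940918)
bar 44 [497.7 360.3 102.9]
side jug 0.76 [294. 370.] [551.7 324.2]
side jug_spout 0.88 [268. 311.] [603.  293.6]
side jug_grip 0.94 [329. 364.] [489.2 364.5]
side tumbler 0.97 [276. 259.] [622.7  36.9]
side bend1 0.57 [278. 239.] [619.9  23.5]
side lid 0.93 [303. 171.] [ 592.5 -319.6]
side jar 0.94 [206. 236.] [803.4 -19.5]
side 1680 ((547.197265625, 337.2411804199219), 66.20714569091797)
pad ((559.85791015625, 324.68634033203125), (130.89739990234375, 130.58192443847656), 5.830041885375977)
bar 96 [496.1 367.4 102.4]
wrist tumbler 0.81 [409. 248.] [627.6  34.8]
wrist bend1 0.97 [432. 258.] [630.6  44.1]
wrist bend1 0.79 [430. 260.] [629.6  42. ]
wrist bend1 0.43 [418. 254.] [615.2  43.8]
wrist 0 0
pad ((563.9366455078125, 269.9901428222656), (125.40697479248047, 31.581138610839844), 9.593918800354004)
bar 0 0
```

View pics/c4.png

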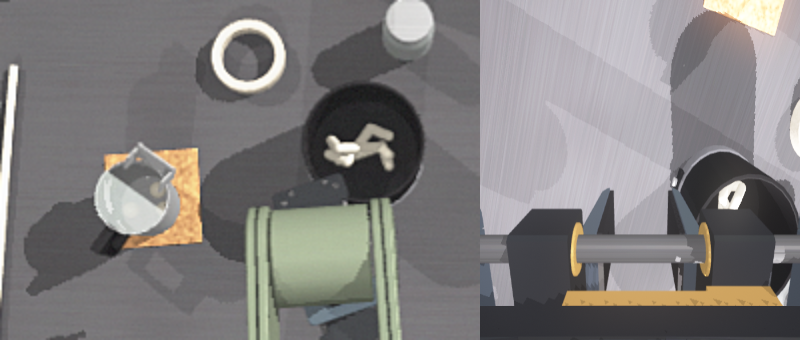

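{"method": "move_arm", "body": {"plan": [[[0.45,4.4,0],5.1,0.4],[[0.45,4.4,0],5.1,0.4],[[0.45,4.4,0],5.1,0.4],[[0.45,4.4,0],5.1,0.4],[[0.45,4.4,0],5.1,0.4]]}}

```text
time_s: 16.75
ee_pos: [485.9, 278.2, 231.4]
ee_rot: [180.0, 0.0, 136.1]
force: [1.5, -0.9, 0.2]
gripper_width: 54.6
gripper_force: 0.0
```

{"method": "move_arm", "body": {"plan": [[[0.45,4.4,0],5.1,0.4],[[0.45,4.4,0],5.1,0.4],[[0,0,-3],0,0.4],[[0,0,0],0,0.4]]}}

```text
time_s: 17.15
ee_pos: [492.8, 364.2, 197.3]
ee_rot: [-179.5, -0.2, 146.1]
force: [-0.8, -1.1, -0.9]
gripper_width: 55.2
gripper_force: 0.0
```

Run:
```python
from h import *
s=env.state(); print(s["time_s"],s["ee_pos"],s["ee_rot"],s["qpos"])
for c in["side","wrist"]:
    f=env.grab_frame(c); save(f,c+"5.png"); P=cloud(f); g=f["frame"].astype(int)
    for n,z in(("jug",4),("jug_spout",129),("jug_grip",94)):
        for d in env.landmark_of(f,n)[:3]:
            if d["score"]>.4: print(c,n,round(d["score"],2),np.round(d["point"]),at_z(f,d["point"],z)[:2].round(1))
    m=(np.hypot(P[...,0]-495,P[...,1]-365)<50)&(abs(P[...,2]-105)<7)&(g.max(2)<70); X=P[m]; 
    if len(X)>5: print("bar",len(X), X.mean(0).round(1), cv2.minAreaRect(X[:,:2].astype(np.float32)))
```

```text
17.15 [492.77927478 364.20525209 197.27414081] [-1.79543046e+02 -1.60449120e-01  1.46144025e+02] [ 3.53986253e+01  2.25657024e+01  8.55877830e+01 -1.24026355e-02
  7.23306749e+01 -2.07422256e+01]
side jug 0.58 [296. 370.] [547.5 324.8]
side jug_grip 0.76 [330. 363.] [488.6 362.7]
bar 125 [493.8 366.6 103.7] ((495.66912841796875, 363.7826843261719), (13.897476196289062, 38.0480842590332), 55.50521469116211)
wrist jug 0.75 [280. 253.] [554.4 324. ]
wrist jug_spout 0.41 [283. 250.] [513.  354.2]
wrist jug_grip 0.84 [277. 210.] [494.6 361.9]
bar 878 [495.8 362.  104.1] ((496.4143371582031, 361.8578186035156), (13.875783920288086, 37.20363235473633), 56.92403793334961)
```

View pics/wrist5.png

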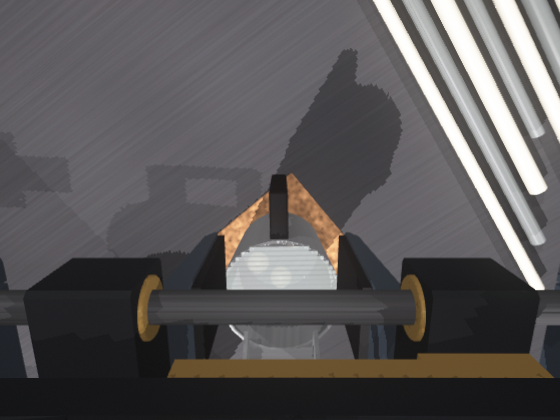

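{"method": "move_arm", "body": {"plan": [[[-0.3,0.2,-4],0.8,0.4],[[0,0,-4],0,0.4],[[0,0,-3],0,0.4],[[0,0,-0.9],0,0.4],[[0,0,0],0,0.4]]}}

```text
time_s: 18.05
ee_pos: [491.7, 366.0, 81.8]
ee_rot: [-179.9, -0.0, 146.8]
force: [0.3, 0.1, -0.6]
gripper_width: 54.7
gripper_force: 0.0
```

{"method": "move_arm", "body": {"plan": [[[0,0,0],0,1],[[0,0,0],0,1],[[0,0,0],0,1],[[0,0,0],0,1],[[0,0,0],0,1]], "squeeze": 60}}

```text
time_s: 18.55
ee_pos: [492.0, 366.6, 82.9]
ee_rot: [180.0, 0.0, 146.8]
force: [-0.4, 0.4, 0.2]
gripper_width: 17.4
gripper_force: 0.3
```

{"method": "move_arm", "body": {"plan": [[[0,0,0],0,1],[[0,0,1],0,1],[[0,0,1],0,1],[[0,0,1],0,1],[[0,0,0],0,1]]}}

```text
time_s: 19.05
ee_pos: [493.0, 367.3, 114.5]
ee_rot: [179.8, 0.1, 146.8]
force: [1.3, -0.2, -3.1]
gripper_width: 13.3
gripper_force: 59.9
```

Run:
```python
from h import *
s=env.state(); print(s["time_s"],s["ee_pos"],s["ee_rot"],s["force"],s["torque"],s["gripper_width"])
f=env.grab_frame("side"); save(f,"s6.png")
for n in("jug","jug_spout","jug_grip"): print(n,[(d["point"],d["score"]) for d in env.landmark_of(f,n)[:2]])
```

```text
19.05 [492.98467938 367.27369123 114.4562696 ] [1.79778777e+02 7.81011297e-02 1.46838556e+02] [ 1.31064083 -0.16904713 -3.14403296] [0.13411898 0.00518021 0.02432999] 13.342354996466701
jug [([292.8, 362.3], 0.77)]
jug_spout [([265.7, 297.9], 0.95)]
jug_grip [([328.0, 352.7], 0.77)]
```

View pics/s6.png

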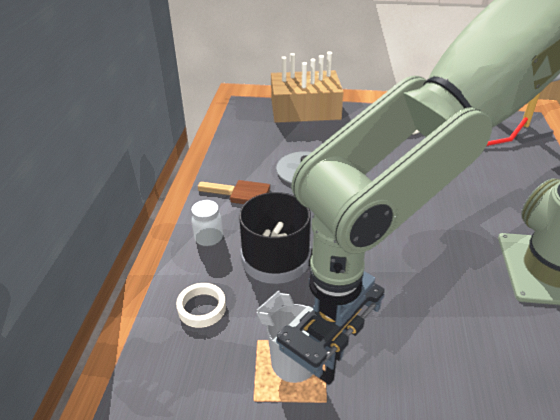

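{"method": "move_arm", "body": {"plan": [[[0,0,-1.5],0,1],[[0,0,-1.4],0,1],[[0,0,0],0,1],[[0,0,0],0,1]]}}

```text
time_s: 19.65
ee_pos: [491.7, 366.3, 82.9]
ee_rot: [-179.9, -0.0, 146.8]
force: [0.3, 0.3, -3.2]
gripper_width: 13.7
gripper_force: 60.0
```

{"method": "move_arm", "body": {"plan": [[[0,0,0],0,1],[[0,0,0],0,1],[[0.5,-0.35,0.7],0,1],[[0.6,-0.4,0.7],0,1],[[0,0,0],0,1]], "squeeze": 9}}

```text
time_s: 20.15
ee_pos: [505.0, 358.8, 99.1]
ee_rot: [179.8, 0.1, 146.8]
force: [1.3, 0.2, -0.6]
gripper_width: 14.4
gripper_force: 9.0
```

```bash
cat > j.py <<'E'
from h import *
from scipy.optimize import least_squares
import sys
def jugpose(yaw,x0,t0=0.,cams=("side","top"),verbose=1):
    """fit jug (x,y,z,tilt) with known yaw; landmarks in views"""
    obs=[]
    L={"jug":(0,0,0),"jug_spout":(59,0,125),"jug_grip":(-68,0,90)}
    for c in cams:
        f=env.grab_frame(c)
        for n,l in L.items():
            for d in env.landmark_of(f,n)[:3]:
                if d["score"]>.3: obs.append((f,l,d["point"],d["score"],c+n))
    def T(q): return R.from_euler("ZY",[yaw,q[3]],degrees=True),q[:3]
    def res(q):
        r,p=T(q); return np.concatenate([(proj(f,r.apply(l)+p)[0]-u)*s for f,l,u,s,_ in obs])
    b=min((least_squares(res,[*x0,t],loss="soft_l1",f_scale=4,x_scale=[10,10,10,10]) for t in (t0,t0+40,t0+80)),key=lambda r:r.cost)
    if verbose:
        for (f,l,u,s,n),e in zip(obs,res(b.x).reshape(-1,2)): print(n,u,round(s,2),e.round(1))
    print("jug x,y,z,tilt",b.x.round(1),b.cost); return b.x
E
python3 - <<'E'
from j import *
s=env.state(); print(s["time_s"],s["ee_pos"],s["force"],s["torque"],s["gripper_width"])
jugpose(-33.2,(553,325,4))
E
```

```text
20.15 [504.98815332 358.83207805  99.12260963] [ 1.32912293  0.22558146 -0.59562932] [-0.08191667 -0.38142021 -0.00527246] 14.385446593975278
sidejug [296.9, 370.2] 0.96 [-1.4 -1. ]
sidejug_spout [260.5, 307.6] 0.82 [-1.6 -0.3]
sidejug_spout [231.8, 194.8] 0.46 [12.3 51.7]
sidejug_grip [319.2, 356.1] 0.77 [-1.3 -5.3]
sidejug_grip [260.7, 308.6] 0.44 [25.  17.9]
topjug [152.6, 233.4] 0.61 [-1.2 -0.1]
topjug_spout [159.9, 200.1] 0.71 [0.9 0.4]
topjug_grip [131.1, 244.9] 0.68 [-0.4 -0.7]
jug x,y,z,tilt [548.4 332.9  19.6  13.3] 385.44780496488204
```

{"method": "move_arm", "body": {"plan": [[[0.76,-0.5,0.65],0,1],[[0.76,-0.5,0.6],0,1],[[0.76,-0.5,0.55],0,1],[[0.76,-0.5,0.5],0,1],[[0,0,0],0,1]]}}

```text
time_s: 21.05
ee_pos: [535.4, 338.1, 121.4]
ee_rot: [179.9, 0.1, 146.8]
force: [-0.4, 0.2, 0.3]
gripper_width: 14.1
gripper_force: 9.0
```

{"method": "move_arm", "body": {"plan": [[[0.76,-0.5,0.45],0,1],[[0.76,-0.5,0.4],0,1],[[0.76,-0.5,0.3],0,1],[[0.76,-0.5,0.2],0,1],[[0,0,0],0,1]]}}

```text
time_s: 21.55
ee_pos: [565.1, 318.1, 134.0]
ee_rot: [180.0, 0.1, 146.8]
force: [-0.8, 0.4, -3.6]
gripper_width: 14.0
gripper_force: 9.0
```

Run:
```python
from j import *
s=env.state(); print(s["time_s"],s["ee_pos"],s["force"],s["torque"],s["gripper_width"])
jugpose(-33.2,(550,330,20))
f=env.grab_frame("side"); save(f,"s7.png")
```

```text
21.55 [565.14377519 318.11243351 133.95974731] [-0.81516239  0.39230615 -3.60920511] [ 0.11635097 -0.02205939  0.01226238] 13.96504571884817
sidejug [281.4, 353.8] 0.92 [-0.1 -0.5]
sidejug_spout [230.4, 295.7] 0.81 [ 3.  -0.6]
sidejug_grip [289.2, 316.7] 0.75 [-1.9  1.3]
topjug [158.1, 220.1] 0.72 [-0.5  1.5]
topjug_spout [178.6, 182.1] 0.74 [-0.8 -0.2]
topjug_spout [153.7, 229.1] 0.38 [  9.1 -18. ]
topjug_grip [146.0, 220.7] 0.68 [-0.9  0.1]
jug x,y,z,tilt [576.9 312.6  34.9  30.6] 90.01464493023468
```

View pics/s7.png

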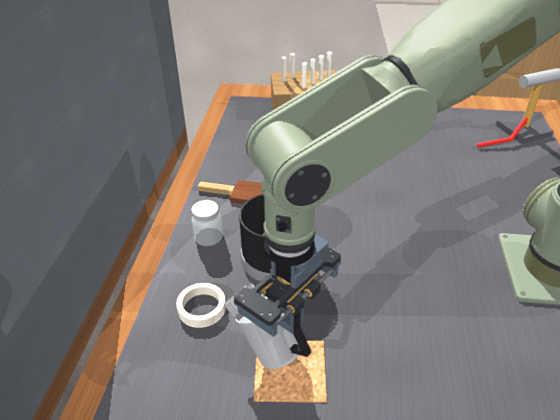

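{"method": "move_arm", "body": {"plan": [[[-0.8,0.5,0.3],0,1],[[-0.8,0.5,0.2],0,1],[[-0.8,0.5,0],0,1],[[0,0,0],0,1]]}}

```text
time_s: 22.4
ee_pos: [538.1, 335.0, 139.2]
ee_rot: [180.0, -0.0, 146.9]
force: [0.1, -0.1, -3.5]
gripper_width: 13.6
gripper_force: 9.0
```

{"method": "move_arm", "body": {"plan": [[[0,0,0],0,1],[[0,0,0],0,1],[[0,0,0],0,1],[[0,0,0],0,1]], "squeeze": 6}}

```text
time_s: 22.8
ee_pos: [540.0, 333.8, 138.7]
ee_rot: [-180.0, 0.0, 146.8]
force: [0.3, 0.1, -2.3]
gripper_width: 14.1
gripper_force: 6.0
```

Run:
```python
from j import *
s=env.state(); print(s["time_s"],s["ee_pos"],s["force"],s["torque"],s["gripper_width"])
jugpose(-33.2,(556,325,30))
```

```text
22.8 [539.96707332 333.77336026 138.74192771] [ 0.32930132  0.11598858 -2.3491974 ] [ 0.1083511  -0.08537031 -0.00293808] 14.075308260535587
sidejug [301.6, 369.4] 0.97 [-1.4 -1.9]
sidejug_spout [246.2, 311.8] 0.66 [ 1.  -0.3]
sidejug_grip [303.7, 324.5] 0.72 [-3.5  1.8]
topjug [147.1, 234.8] 0.67 [-0.1  0.7]
topjug [257.4, 206.1] 0.46 [-50.8  13.7]
topjug_spout [171.4, 194.6] 0.7 [-0.7 -0.5]
topjug_grip [135.0, 225.6] 0.84 [2.1 3.3]
jug x,y,z,tilt [539.6 338.6  35.4  39.7] 246.67157893040545
```

{"method": "move_arm", "body": {"plan": [[[0.75,-0.5,0.1],0,1],[[0.75,-0.5,0],0,1],[[0.75,-0.5,0],0,1],[[0.75,-0.5,0],0,1],[[0,0,0],0,1]]}}

```text
time_s: 23.7
ee_pos: [571.2, 312.9, 139.7]
ee_rot: [180.0, 0.0, 146.7]
force: [0.4, 0.1, -3.2]
gripper_width: 13.8
gripper_force: 6.0
```

Run:
```python
from j import *
s=env.state(); print(s["time_s"],s["ee_pos"],s["force"],s["torque"],s["gripper_width"])
jugpose(-33.2,(556,325,30))
```

```text
23.7 [571.15757072 312.93207802 139.71665071] [ 0.3937085   0.13315863 -3.1901901 ] [ 0.04077083 -0.16477068  0.05108852] 13.826866796982157
sidejug [289.0, 358.2] 0.77 [-0.9 -0.5]
sidejug_spout [233.8, 304.7] 0.9 [1.3 0. ]
sidejug_grip [285.0, 314.4] 0.59 [-1.9  0.2]
topjug_spout [180.3, 184.1] 0.95 [-1.1  0.1]
topjug_grip [146.1, 215.8] 0.81 [0.8 1.1]
jug x,y,z,tilt [563.8 321.3  36.6  44.1] 4.739845128030446
```

{"method": "move_arm", "body": {"plan": [[[0,0,1.2],0,1],[[-0.5,0,2.5],0,1],[[-0.5,0,2.5],0,1],[[-0.5,-1,2.5],0,1],[[-0.5,-2,2.5],3,1]], "squeeze": 10}}

```text
time_s: 24.6
ee_pos: [549.4, 284.9, 253.8]
ee_rot: [179.9, 0.0, 150.0]
force: [0.9, 0.0, -3.1]
gripper_width: 14.0
gripper_force: 10.0
```

{"method": "move_arm", "body": {"plan": [[[-0.5,-2.5,0],3,1],[[-0.5,-2.5,0],3,1],[[-0.5,-2.5,0],3,1],[[-0.5,-2.5,0],3,1],[[-0.5,-2.5,0],3,1]]}}

```text
time_s: 25.1
ee_pos: [524.4, 158.1, 253.1]
ee_rot: [180.0, 0.1, 165.0]
force: [-0.4, 0.3, -2.4]
gripper_width: 14.2
gripper_force: 10.0
```

{"method": "move_arm", "body": {"plan": [[[-0.5,-2.5,0],3,1],[[-0.5,-2.5,0],3,1],[[-0.5,-2.5,0],3,1],[[-0.5,-2.5,0],3,1],[[-0.3,-1.7,0],3.2,1]]}}

```text
time_s: 25.6
ee_pos: [501.2, 40.5, 253.1]
ee_rot: [-180.0, 0.1, -179.9]
force: [0.5, 0.1, -3.2]
gripper_width: 13.7
gripper_force: 10.0
```

{"method": "move_arm", "body": {"plan": [[[0,0,0],0,1],[[0,0,0],0,1],[[0,0,0],0,1]]}}

```text
time_s: 25.9
ee_pos: [502.0, 42.7, 252.3]
ee_rot: [180.0, 0.1, -180.0]
force: [0.0, 0.0, -3.3]
gripper_width: 14.0
gripper_force: 10.0
```

Run:
```python
from j import *
s=env.state(); print(s["time_s"],s["ee_pos"],s["ee_rot"],s["force"],s["torque"],s["gripper_width"])
jugpose(0,(515,36,150),t0=10)
```

```text
25.9 [501.97678965  42.7415166  252.34513382] [ 1.79960457e+02  5.09654959e-02 -1.79959753e+02] [ 0.00487447  0.0358107  -3.2825545 ] [ 0.09602769 -0.05916479 -0.01041994] 13.976133595500482
sidejug [338.2, 216.7] 0.91 [-5.2 -2. ]
sidejug_spout [272.9, 195.4] 0.87 [ 0.8 -0.6]
sidejug_grip [336.4, 172.3] 0.8 [-7.5  0.8]
topjug [253.5, 251.9] 0.55 [13.2  0.3]
topjug_spout [348.0, 157.8] 0.67 [-46.1  26.8]
topjug_spout [255.9, 200.1] 0.64 [14.9 -1.5]
topjug_spout [283.0, 146.4] 0.55 [-2.1 28.2]
topjug_grip [346.6, 156.6] 0.44 [-29.9  37.4]
jug x,y,z,tilt [501.1  -8.9 107.2  46. ] 717.4120266609978
```

```bash
cat >> j.py <<'E'
def prof(y,save_as=None):
    f=env.grab_frame("side"); s=env.state(); out={}
    if save_as: save(f,save_as)
    for n in("jug","jug_spout","jug_grip"):
        for d in env.landmark_of(f,n)[:2]:
            if d["score"]>.4:
                r=ray(f,d["point"]); c=np.array(f["position"]); p=c+r*(y-c[1])/r[1]; out.setdefault(n,p); print(n,round(d["score"],2),np.round(d["point"]),p.round(1))
    L={"jug":(0,0),"jug_spout":(59,125),"jug_grip":(-68,90)}; k=[n for n in L if n in out]
    A=[complex(*L[a])-complex(*L[b]) for a in k for b in k if a<b]; B=[complex(out[a][0]-out[b][0],out[a][2]-out[b][2]) for a in k for b in k if a<b]
    print("tilts",[ -np.degrees(np.angle(b/a)).round(1) for a,b in zip(A,B)],"scale",[round(abs(b/a),2) for a,b in zip(A,B)],"tcp",np.round(s["ee_pos"],1),"F",np.round(s["force"],1),"t",s["time_s"],s["gripper_width"])
E
python3 -c "
from j import *
prof(42.5)"
```

```text
jug 0.8 [339. 219.] [487.4  42.5 139.8]
jug_spout 0.96 [274. 194.] [623.   42.5 195.6]
jug_grip 0.9 [337. 174.] [498.9  42.5 255.6]
tilts [np.float64(42.4), np.float64(42.8), np.float64(41.2)] scale [1.06, 1.03, 1.05] tcp [501.7  42.1 251.8] F [ 0.   0.2 -2.9] t 26.35 13.987528390114464
```

{"method": "move_arm", "body": {"plan": [[[1.5,-0.3,0],0,1],[[1.5,-0.3,0],0,1],[[1.2,0,0],0,1],[[1,0,0],0,1],[[0,0,0],0,1]]}}

```text
time_s: 27.0
ee_pos: [556.1, 36.8, 254.0]
ee_rot: [179.9, 0.3, -180.0]
force: [0.3, 1.9, 5.0]
gripper_width: 14.1
gripper_force: 10.0
```

{"method": "move_arm", "body": {"plan": [[[0.8,0,0],0,1],[[0.8,0,0],0,1],[[0.8,0,0],0,1],[[0,0,0],0,1]]}}

```text
time_s: 27.4
ee_pos: [579.0, 35.9, 251.3]
ee_rot: [-180.0, 0.0, -180.0]
force: [0.6, 0.2, -0.5]
gripper_width: 14.0
gripper_force: 10.0
```

```bash
python3 -c "
from j import *
prof(36.5,'s8.png')"
```

```text
jug 0.84 [327. 207.] [514.3  36.5 164.3]
jug 0.54 [294. 371.] [ 577.2   36.5 -451.2]
jug_spout 0.82 [262. 208.] [651.1  36.5 149.3]
jug_grip 0.95 [303. 166.] [566.4  36.5 264. ]
jug_grip 0.49 [290. 371.] [ 588.1   36.5 -449.6]
tilts [np.float64(71.0), np.float64(64.6), np.float64(69.0)] scale [1.0, 1.0, 1.08] tcp [578.6  35.8 251.3] F [-0.4 -0.2 -2.6] t 27.45 13.93833178420666
```

View pics/s8.png

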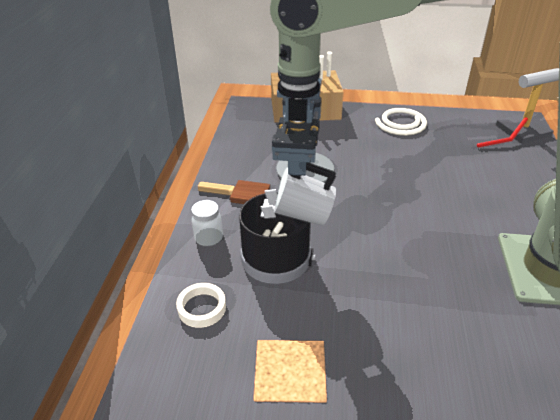

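{"method": "move_arm", "body": {"plan": [[[0.8,0,-0.3],0,1],[[0.8,0,-0.3],0,1],[[0.8,0,-0.4],0,1],[[0.8,0,-0.4],0,1],[[0.6,0,-0.4],0,1]]}}

```text
time_s: 28.1
ee_pos: [618.6, 35.8, 235.0]
ee_rot: [-180.0, 0.3, -180.0]
force: [3.0, -0.1, 5.3]
gripper_width: 14.1
gripper_force: 10.0
```

{"method": "move_arm", "body": {"plan": [[[0,0,0],0,1],[[0,0,0],0,1]]}}

```text
time_s: 28.3
ee_pos: [618.6, 35.9, 234.8]
ee_rot: [-180.0, 0.3, -180.0]
force: [3.4, 0.2, 5.3]
gripper_width: 13.8
gripper_force: 10.0
```

```bash
python3 -c "
from j import *
prof(36.5,'s9.png')"
```

```text
jug 0.7 [325. 203.] [519.   36.5 174.9]
jug_spout 0.65 [275. 242.] [625.2  36.5  53.9]
jug_spout 0.56 [263. 221.] [650.7  36.5 112.3]
jug_grip 0.63 [279. 170.] [613.1  36.5 250.2]
tilts [np.float64(113.5), np.float64(88.4), np.float64(101.9)] scale [1.16, 1.07, 1.49] tcp [618.3  35.9 234.9] F [ 4.8 -0.9  5.1] t 28.35 14.135689199752399
```

{"method": "move_arm", "body": {"plan": [[[0.4,0,-0.4],0,1],[[0.4,0,-0.4],0,1],[[0.4,0,-0.4],0,1],[[0.4,0,-0.4],0,1],[[0,0,0],0,1]]}}

```text
time_s: 29.0
ee_pos: [635.5, 35.8, 219.5]
ee_rot: [180.0, 0.5, -180.0]
force: [6.5, -0.8, 5.8]
gripper_width: 13.9
gripper_force: 10.0
```

```bash
python3 -c "
from j import *
prof(36.5,'s10.png')"
```

```text
jug 0.89 [319. 199.] [530.8  36.5 183.9]
jug_spout 0.68 [262. 223.] [653.8  36.5 106.5]
jug_grip 0.85 [273. 175.] [626.2  36.5 238.8]
tilts [np.float64(96.9), np.float64(97.2), np.float64(93.6)] scale [1.05, 0.98, 1.03] tcp [635.4  35.8 219.6] F [5.8 0.4 5.4] t 29.05 14.02025002161195
```

View pics/s10.png

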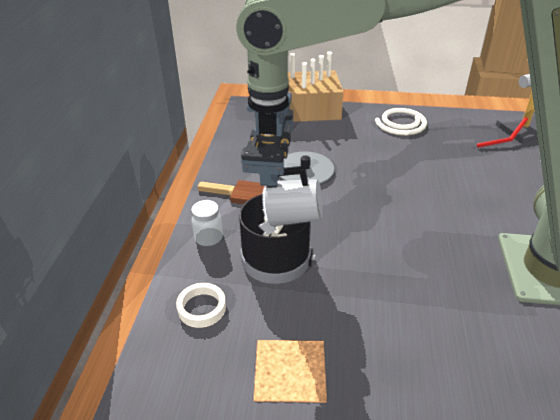

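{"method": "move_arm", "body": {"plan": [[[0.2,0,-0.4],0,1],[[0.2,0,-0.4],0,1],[[0.2,0,-0.4],0,1],[[0.2,0,-0.4],0,1],[[0,0,0],0,1]]}}

```text
time_s: 29.7
ee_pos: [644.6, 35.8, 204.1]
ee_rot: [180.0, 0.7, -180.0]
force: [9.2, -0.4, 6.3]
gripper_width: 13.6
gripper_force: 10.0
```

```bash
python3 -c "
from j import *
prof(36.5,'s11.png')"
```

```text
jug 0.79 [316. 199.] [538.4  36.5 183.5]
jug 0.69 [304. 171.] [564.   36.5 252.6]
jug_spout 0.9 [266. 229.] [643.8  36.5  88.7]
jug_grip 0.88 [265. 179.] [642.4  36.5 227.2]
jug_grip 0.51 [230. 193.] [719.2  36.5 183.3]
tilts [np.float64(106.7), np.float64(104.3), np.float64(104.8)] scale [1.03, 1.0, 1.05] tcp [644.5  35.8 204.2] F [ 8.2 -0.5  7.6] t 29.75 14.319900416242477
```

{"method": "move_arm", "body": {"plan": [[[0.2,0,-0.4],0,1],[[0.2,0,-0.4],0,1],[[0.2,0,-0.3],0,1],[[0,0,0],0,1],[[0,0,0],0,1]]}}

```text
time_s: 30.4
ee_pos: [651.2, 35.8, 194.1]
ee_rot: [180.0, 0.8, -180.0]
force: [9.3, -1.3, 8.7]
gripper_width: 14.2
gripper_force: 19.1
```

```bash
python3 -c "
from j import *
prof(36.5,'s12.png')
f=env.grab_frame('top'); save(f,'t12.png')
print([ (d['point'],d['score']) for d in env.search_frame(f,'ball1')])
a=cv2.imread('pics/s12.png')[100:300,190:370]; b=f['frame'][130:290,180:340][:,:,::-1]
cv2.imwrite('pics/c12.png',np.hstack([cv2.resize(a,None,fx=2.2,fy=2.2),cv2.resize(b,(400,440))]))
"
```

```text
jug 0.67 [316. 199.] [537.   36.5 183.3]
jug_grip 0.73 [272. 259.] [633.   36.5  -1.3]
jug_grip 0.7 [306. 168.] [559.6  36.5 261.2]
tilts [np.float64(-170.4)] scale [1.84] tcp [651.2  35.8 194.1] F [10.5 -0.5  8.6] t 30.45 14.16973763900522
[([389.4, 225.6], 0.61)]
```

View pics/c12.png

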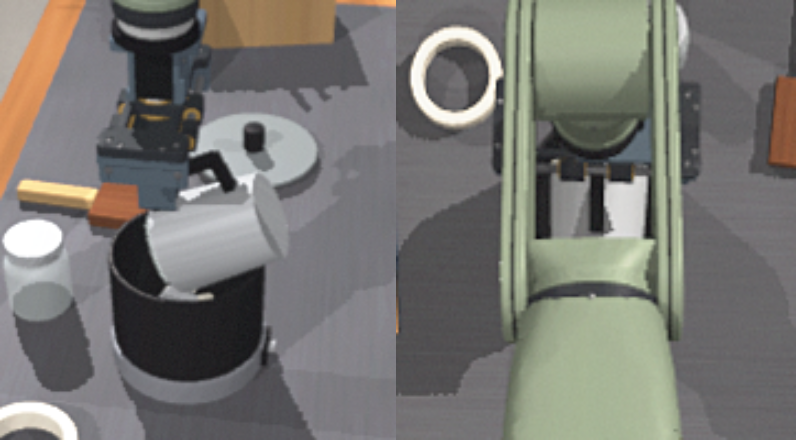

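{"method": "move_arm", "body": {"plan": [[[0,0,0.1],0,1],[[0,0,-0.1],0,1],[[0,0,0.1],0,1],[[0,0,0],0,1],[[0,0,0],0,1]]}}

```text
time_s: 31.2
ee_pos: [650.9, 35.8, 194.5]
ee_rot: [180.0, 0.8, -180.0]
force: [10.0, -1.4, 6.4]
gripper_width: 13.8
gripper_force: 16.9
```

{"method": "move_arm", "body": {"plan": [[[-0.4,0,0.6],0,1],[[-0.5,0,0.8],0,1],[[-0.5,0,0.8],0,1],[[-0.5,0,0.8],0,1],[[-0.5,0,0.8],0,1]]}}

```text
time_s: 31.7
ee_pos: [620.2, 36.0, 229.2]
ee_rot: [180.0, -0.2, -180.0]
force: [0.5, -0.4, -2.7]
gripper_width: 14.2
gripper_force: 10.0
```

{"method": "move_arm", "body": {"plan": [[[0,0,1.2],0,1],[[0,0,1.5],0,1],[[0,0,1.5],0,1],[[0,0,1.5],0,1],[[0,0,0],0,1]]}}

```text
time_s: 32.2
ee_pos: [622.8, 36.1, 289.6]
ee_rot: [180.0, 0.3, -180.0]
force: [0.8, -0.1, -2.6]
gripper_width: 13.9
gripper_force: 10.0
```

```bash
python3 -c "
from j import *
prof(36.5,'s13.png')
s=env.state();print(s['force'],s['torque'])"
```

```text
jug 0.63 [325. 170.] [523.   36.5 259.1]
jug_spout 0.91 [267. 198.] [639.5  36.5 177. ]
jug_spout 0.46 [322. 170.] [527.3  36.5 259.2]
jug_grip 0.62 [273. 146.] [624.6  36.5 306.8]
tilts [np.float64(99.9), np.float64(101.9), np.float64(98.9)] scale [1.03, 1.0, 0.99] tcp [622.1  36.  288. ] F [-0.3 -0.  -2.8] t 32.25 13.77171288628989
[ 1.23207021 -0.04952527 -3.91954515] [ 0.11248855 -0.27922918  0.00557491]
```

{"method": "move_arm", "body": {"plan": [[[-0.1,2,0],0,1],[[-0.1,3,0],0,1],[[-0.1,3,0],0,1],[[-0.1,3.2,0],0,1],[[-0.1,3.2,0],0,1]]}}

```text
time_s: 32.9
ee_pos: [616.2, 180.9, 285.7]
ee_rot: [-180.0, -0.1, -180.0]
force: [0.4, -0.6, -2.9]
gripper_width: 13.9
gripper_force: 10.0
```

{"method": "move_arm", "body": {"plan": [[[0,3.2,0],0,1],[[0,3.2,0],0,1],[[0,3,0],0,1],[[0,3,-1],0,1],[[0,2,-2],0,1]]}}

```text
time_s: 33.4
ee_pos: [616.9, 326.4, 256.9]
ee_rot: [179.9, 0.1, -179.9]
force: [1.4, -0.0, -3.1]
gripper_width: 13.7
gripper_force: 10.0
```

{"method": "move_arm", "body": {"plan": [[[0,0,-3],0,1],[[0,0,-3],0,1],[[0,0,-3],0,1],[[0,0,-1.5],0,1],[[0,0,0],0,1]]}}

```text
time_s: 33.9
ee_pos: [614.6, 322.9, 147.4]
ee_rot: [-179.8, -0.4, -180.0]
force: [-0.5, -0.3, -3.2]
gripper_width: 14.0
gripper_force: 10.0
```

```bash
python3 -c "
from j import *
s=env.state(); prof(s['ee_pos'][1],'s14.png')
f=env.grab_frame('top'); save(f,'t14.png'); P=cloud(f)
for n in('ball1','bend1'):
  for d in env.landmark_of(f,n)+env.search_frame(f,n):
    u,v=map(int,np.round(d['point'])); print(n,d['point'],d['score'],P[v,u].round())
b=f['frame'][150:260,180:340][:,:,::-1]; cv2.imwrite('pics/c14.png',cv2.resize(b,None,fx=5,fy=5,interpolation=cv2.INTER_CUBIC))
"
```

```text
jug 0.73 [318. 334.] [512.6 322.9 118.2]
jug_spout 0.89 [253. 358.] [628.9 322.9  26.3]
tilts [np.float64(103.0)] scale [1.07] tcp [615.8 323.5 149.8] F [ 0.4  0.6 -1.9] t 33.95 13.68047490109399
ball1 [261.6, 188.0] 0.64 [676.  36.  45.]
ball1 [253.7, 186.7] 0.45 [678.  57.  46.]
ball1 [243.6, 193.8] 0.38 [657.  83.  50.]
ball1 [243.7, 190.5] 0.58 [667.  83.  57.]
ball1 [253.2, 185.1] 0.48 [681.  60.  53.]
ball1 [158.0, 215.7] 0.3 [580. 289. 139.]
bend1 [256.1, 202.3] 0.53 [632.  50.  75.]
bend1 [260.3, 208.2] 0.46 [622.  39.  40.]
bend1 [259.4, 204.9] 0.44 [625.  42.  71.]
bend1 [260.2, 196.3] 0.68 [653.  40.  52.]
bend1 [273.5, 208.7] 0.62 [615.   2.  79.]
bend1 [195.3, 171.4] 0.61 [721. 220.  26.]
bend1 [257.3, 200.4] 0.52 [641.  48.  55.]
bend1 [389.8, 225.5] 0.22 [ 583. -308.   43.]
```

View pics/c14.png

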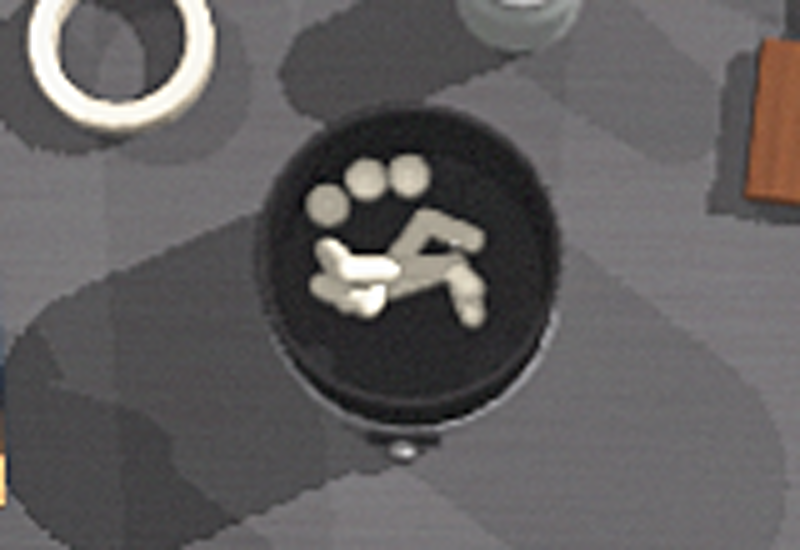

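{"method": "move_arm", "body": {"plan": [[[0,0,-0.3],0,1],[[0,0,0],0,1],[[0,0,0],0,1],[[0,0,0],0,1],[[0,0,0],0,1]], "squeeze": 5}}

```text
time_s: 34.85
ee_pos: [616.7, 324.0, 148.9]
ee_rot: [180.0, -0.0, -180.0]
force: [-0.5, 0.1, -2.1]
gripper_width: 14.2
gripper_force: 5.0
```

```bash
python3 -c "
from j import *
s=env.state(); prof(s['ee_pos'][1],'s15.png')"
```

```text
jug_spout 0.86 [203. 342.] [718.7 324.   60.9]
tilts [] scale [] tcp [616.7 324.  148.9] F [ 0.3 -0.  -3.1] t 34.9 14.043738567211234
```

{"method": "move_arm", "body": {"plan": [[[1,0,-0.9],0,1],[[0,0,-0.4],0,1],[[0,0,-0.2],0,1],[[0,0,0],0,1]]}}

```text
time_s: 35.45
ee_pos: [626.4, 323.7, 132.9]
ee_rot: [-180.0, -0.1, -180.0]
force: [-0.2, -0.5, -1.7]
gripper_width: 13.9
gripper_force: 5.0
```

{"method": "move_arm", "body": {"plan": [[[-0.8,0,0],0,1],[[-0.8,0,0],0,1],[[-0.8,0,0],0,1],[[-0.8,0,0],0,1],[[0,0,0],0,1]]}}

```text
time_s: 35.95
ee_pos: [593.2, 324.1, 134.3]
ee_rot: [180.0, -0.0, -179.9]
force: [0.1, 0.3, -2.3]
gripper_width: 14.0
gripper_force: 5.0
```

```bash
python3 -c "
from j import *
s=env.state(); prof(s['ee_pos'][1],'s16.png')"
```

```text
jug 0.81 [295. 357.] [550.1 324.1  44.2]
jug_spout 0.81 [216. 350.] [696.1 324.1  40. ]
tilts [np.float64(66.4)] scale [1.06] tcp [594.1 324.1 134.3] F [-0.2  1.  -2. ] t 36.0 14.156566265840716
```

{"method": "move_arm", "body": {"plan": [[[-0.3,0,-0.3],0,1],[[-0.6,0,-0.3],0,1],[[-0.8,0,-0.1],0,1],[[-0.8,0,0],0,1],[[0,0,0],0,1]]}}

```text
time_s: 36.65
ee_pos: [568.8, 324.1, 127.9]
ee_rot: [180.0, 0.0, -179.9]
force: [0.5, 0.2, 2.8]
gripper_width: 13.6
gripper_force: 5.0
```

```bash
python3 -c "
from j import *
s=env.state(); prof(s['ee_pos'][1],'s17.png')"
```

```text
jug 0.93 [302. 358.] [536.8 324.1  42.5]
jug_spout 0.93 [225. 348.] [679.  324.1  51.3]
tilts [np.float64(61.2)] scale [1.03] tcp [569.2 324.1 127.9] F [1.  0.  3.6] t 36.7 13.95594883315715
```

{"method": "move_arm", "body": {"plan": [[[-0.9,0,0],0,1],[[-0.9,0,0],0,1],[[-0.9,0,-0.05],0,1],[[-0.9,0,-0.1],0,1],[[-0.9,0,-0.2],0,1]]}}

```text
time_s: 37.35
ee_pos: [523.6, 323.9, 122.7]
ee_rot: [-180.0, -0.1, -180.0]
force: [0.9, -0.6, -0.5]
gripper_width: 13.9
gripper_force: 5.0
```

```bash
python3 -c "
from j import *
s=env.state(); prof(s['ee_pos'][1],'s18.png')"
```

```text
jug 0.7 [307. 362.] [528.7 323.9  32.1]
jug_spout 0.97 [233. 336.] [661.3 323.9  88.1]
tilts [np.float64(41.8)] scale [1.04] tcp [521.7 323.7 122.3] F [-2.5 -0.  -0. ] t 37.4 13.765548098105906
```

{"method": "move_arm", "body": {"plan": [[[0,0,0],0,1],[[0,0,0],0,1],[[0,0,0.6],0,1],[[0.5,0,0.6],0,1],[[1,0,0],0,1]], "squeeze": 30}}

```text
time_s: 38.05
ee_pos: [540.8, 324.3, 136.7]
ee_rot: [179.9, 0.1, -179.9]
force: [-0.5, 0.2, -1.8]
gripper_width: 13.9
gripper_force: 30.0
```

{"method": "move_arm", "body": {"plan": [[[1,0,0],0,1],[[1,0,0],0,1],[[0,0,-0.6],0,1],[[0,0,-0.6],0,1],[[0,0,0],0,1]]}}

```text
time_s: 38.55
ee_pos: [559.7, 323.8, 122.8]
ee_rot: [-180.0, -0.0, -180.0]
force: [1.1, -0.0, -1.2]
gripper_width: 13.8
gripper_force: 30.0
```

{"method": "move_arm", "body": {"plan": [[[0,0,0],0,1],[[0,0,0],0,1],[[-0.8,0,-0.25],0,1],[[-0.8,0,-0.3],0,1],[[-0.8,0,-0.35],0,1]], "squeeze": 6}}

```text
time_s: 39.05
ee_pos: [534.8, 324.0, 114.4]
ee_rot: [180.0, 0.0, -180.0]
force: [0.8, 0.3, -0.4]
gripper_width: 13.9
gripper_force: 6.0
```

```bash
python3 -c "
from j import *
s=env.state(); prof(s['ee_pos'][1],'s19.png')"
```

```text
jug 0.66 [291. 362.] [557.3 324.   26.3]
jug_spout 0.88 [222. 330.] [680.7 324.  103.9]
tilts [np.float64(32.6)] scale [1.05] tcp [532.9 323.8 113.7] F [-1.5  0.1 -0.2] t 39.1 13.793753920158679
```

{"method": "move_arm", "body": {"plan": [[[-0.9,0,-0.55],0,1],[[-0.9,0,-0.6],0,1],[[-0.9,0,-0.7],0,1],[[-0.9,0,-0.75],0,1],[[-0.6,0,-0.6],0,1]]}}

```text
time_s: 39.75
ee_pos: [492.4, 323.9, 81.3]
ee_rot: [-180.0, -0.1, -179.9]
force: [-1.5, 0.1, 0.1]
gripper_width: 13.8
gripper_force: 6.0
```

{"method": "move_arm", "body": {"plan": [[[0,0,0],0,1],[[0,0,0],0,1]]}}

```text
time_s: 39.95
ee_pos: [493.4, 323.8, 81.7]
ee_rot: [-180.0, -0.1, -179.9]
force: [-0.4, -0.1, -1.4]
gripper_width: 13.7
gripper_force: 6.0
```

```bash
python3 -c "
from j import *
s=env.state(); prof(s['ee_pos'][1],'s20.png')"
```

```text
jug 0.7 [293. 368.] [554.2 323.8   8.7]
jug_spout 0.71 [246. 326.] [637.  323.8 122.2]
tilts [np.float64(10.9)] scale [1.02] tcp [493.8 323.8  82. ] F [-0.   0.5 -1.9] t 40.0 14.12766782154977
```

{"method": "move_arm", "body": {"plan": [[[-0.4,0,-0.4],0,1],[[-0.3,0,-0.4],0,1],[[0,0,0],0,1],[[0,0,0],0,1]]}}

```text
time_s: 40.55
ee_pos: [486.4, 323.9, 74.0]
ee_rot: [-180.0, -0.0, -180.0]
force: [-0.4, -0.7, -1.5]
gripper_width: 14.2
gripper_force: 6.0
```

```bash
python3 -c "
from j import *
s=env.state(); prof(s['ee_pos'][1])"
```

```text
jug 0.92 [294. 370.] [552.6 323.9   0.7]
jug_spout 0.8 [253. 327.] [624.2 323.9 120.4]
tilts [np.float64(5.6)] scale [1.01] tcp [486.5 323.9  74.1] F [ 0.4 -0.1 -2.3] t 40.6 14.08435775720258
```

{"method": "move_arm", "body": {"plan": [[[-0.1,0,-0.3],0,1],[[0,0,0],0,1],[[0,0,0],0,0.7],[[0,0,0],0,0.6],[[0,0,0],0,0.5]]}}

```text
time_s: 41.25
ee_pos: [486.2, 324.1, 71.6]
ee_rot: [180.0, 0.1, -180.0]
force: [-0.2, -0.2, 0.1]
gripper_width: 35.2
gripper_force: 0.0
```

{"method": "move_arm", "body": {"plan": [[[0,0,0],0,0.4],[[0,0,0],0,0.4],[[0,0,3],0,0.4],[[0,0,4],0,0.4],[[0,0,5],0,0.4]]}}

```text
time_s: 41.75
ee_pos: [484.7, 323.3, 191.0]
ee_rot: [-179.9, -0.2, -180.0]
force: [1.6, -0.1, 0.1]
gripper_width: 55.0
gripper_force: 0.0
```

{"method": "move_arm", "body": {"plan": [[[-0.5,-4.5,1.5],0,0.4],[[-0.5,-4.5,1.5],0,0.4],[[-0.5,-4.5,1.5],0,0.4],[[0,-4.5,0],-5,0.4],[[0,-4.5,0],-8,0.4]]}}

```text
time_s: 42.25
ee_pos: [470.6, 97.4, 237.2]
ee_rot: [180.0, 0.1, 166.8]
force: [0.5, -1.1, -0.3]
gripper_width: 54.7
gripper_force: 0.0
```

Run:
```python
from j import *
s=env.state(); print(s["time_s"],s["ee_pos"],s["ee_rot"],s["qpos"])
prof(324)
jugpose(0,(555,324,4))
f=env.grab_frame("top"); P=cloud(f)
m=(np.hypot(P[...,0]-565,P[...,1]-324)<75)&(P[...,2]>20); X=P[m]; print(X.mean(0),X.max(0))
for n in("ball1","lid"): print(n,[(d["point"],round(d["score"],2),at_z(f,d["point"],0 if n=="lid" else 45)[:2].round()) for d in env.landmark_of(f,n)])
m=(np.hypot(P[...,0]-590,P[...,1]+319)<120)&(abs(P[...,2]-14)<5); print(cv2.minEnclosingCircle(P[m][:,:2].astype(np.float32)),m.sum())
m=(np.hypot(P[...,0]-590,P[...,1]+319)<80)&(abs(P[...,2]-46)<6); print(cv2.minEnclosingCircle(P[m][:,:2].astype(np.float32)),m.sum())
```

```text
42.25 [470.59540961  97.39008402 237.21396998] [1.79953670e+02 1.16247459e-01 1.66794087e+02] [ 1.03238727e+01  8.81239088e+00  9.91009967e+01 -4.13409166e-03
  7.19615344e+01 -6.64689852e+01]
jug 0.95 [289. 366.] [561.5 324.   13.3]
jug_spout 0.63 [257. 325.] [617.5 324.  126.8]
jug_grip 0.78 [334. 345.] [482.8 324.   92.9]
jug_grip 0.73 [270. 244.] [590.  324.  321.7]
tilts [np.float64(1.0), np.float64(-7.6), np.float64(1.3)] scale [0.92, 0.99, 1.05] tcp [470.   91.2 236.9] F [-1.5 -4.6  0.1] t 42.3 54.8785092989265
sidejug [292.9, 368.0] 0.71 [-0.9  0.4]
sidejug_spout [254.2, 327.0] 0.82 [ 2.4 -2.2]
sidejug_spout [305.9, 170.3] 0.38 [-18.5  58.5]
sidejug_grip [331.8, 344.2] 0.56 [-1.2 -0.8]
topjug [156.3, 232.7] 0.81 [ 1.2 -1.3]
topjug [244.2, 191.3] 0.45 [-38.9  17.9]
topjug_spout [147.8, 200.5] 0.78 [0.8 1. ]
jug x,y,z,tilt [556.8 318.4  -2.1   1. ] 484.99893199274936
[558.74336637 323.28234092  97.94377913] [619.97338652 371.61750784 139.83277153]
ball1 [([254.7, 186.2], 0.62, array([680.,  55.])), ([261.6, 189.1], 0.4, array([673.,  37.])), ([241.7, 189.4], 0.37, array([670.,  90.]))]
lid [([389.9, 225.3], 0.92, array([ 590., -318.]))]
((592.647705078125, -321.0151062011719), 84.69414520263672) 2366
((590.4901733398438, -318.5061950683594), 13.463478088378906) 68
```

{"method": "move_arm", "body": {"plan": [[[1.34,-4.55,0],-7.4,0.3],[[1.34,-4.55,0],-7.4,0.3],[[1.34,-4.55,0],-7.4,0.3],[[1.34,-4.55,0],-7.4,0.3],[[1.34,-4.55,0],-7.4,0.3]]}}

```text
time_s: 43.5
ee_pos: [538.1, -130.3, 236.5]
ee_rot: [180.0, 0.0, 129.7]
force: [0.7, 0.3, 0.0]
gripper_width: 64.2
gripper_force: 0.0
```

{"method": "move_arm", "body": {"plan": [[[1.34,-4.55,0],-7.4,0.3],[[1.34,-4.55,0],-7.4,0.3],[[1.34,-4.55,0],-7.4,0.3],[[1.34,-4.55,0],-7.4,0.3],[[0,0,-5],0,0.3]]}}

```text
time_s: 44.0
ee_pos: [597.2, -319.1, 192.7]
ee_rot: [179.2, 0.8, 100.1]
force: [-0.2, -0.4, -0.0]
gripper_width: 63.7
gripper_force: 0.0
```

{"method": "move_arm", "body": {"plan": [[[0,0,0],0,0.3],[[0,0,0],0,0.3]]}}

```text
time_s: 44.2
ee_pos: [590.8, -310.0, 185.6]
ee_rot: [-179.9, -0.1, 100.4]
force: [0.1, -0.2, 1.0]
gripper_width: 63.8
gripper_force: 0.0
```

Run:
```python
from h import *
s=env.state(); print(s["time_s"],s["ee_pos"],s["ee_rot"],s["gripper_width"])
f=env.grab_frame("wrist"); P=cloud(f); save(f,"w21.png")
m=(np.hypot(P[...,0]-590,P[...,1]+319)<50)&(abs(P[...,2]-46)<5); print(cv2.minEnclosingCircle(P[m][:,:2].astype(np.float32)),m.sum(),P[m].mean(0))
f=env.grab_frame("top"); P=cloud(f)
m=(np.hypot(P[...,0]-558,P[...,1]-322)<40)&(P[...,2]>-5)&(P[...,2]<35); print("in jug depth",m.sum(),P[m][:,2].round()[:40])
print([(d["point"],round(d["score"],2)) for d in env.search_frame(f,"ball1")])
```

```text
44.2 [ 590.79198981 -310.00177644  185.6327427 ] [-1.79877839e+02 -1.20820832e-01  1.00448342e+02] 63.83502535973687
((589.3237915039062, -318.5273132324219), 13.999846458435059) 772 [ 589.35124282 -317.88320183   44.97314051]
in jug depth 122 [11.  6.  9. 10. 21.  9.  2.  2. 10.  8.  8.  6.  4.  5. 10. 15.  4.  5.
  2.  9.  7. 10.  4.  4.  3.  4.  9.  7.  8.  6.  8.  6.  6. 10.  7.  4.
  6.  8. 10.  9.]
[([261.6, 187.9], 0.53), ([253.6, 187.9], 0.39)]
```

{"method": "move_arm", "body": {"plan": [[[-0.1,-0.85,-4],0,0.3],[[0,0,-4],0,0.3],[[0,0,-4],0,0.3],[[0,0,-3.2],0,0.3],[[0,0,-1.2],0,0.3]]}}

```text
time_s: 44.85
ee_pos: [589.7, -317.9, 21.0]
ee_rot: [-179.9, -0.1, 100.5]
force: [-0.2, 1.0, -0.3]
gripper_width: 63.9
gripper_force: 0.0
```

{"method": "move_arm", "body": {"plan": [[[0,0,0],0,0.3],[[0,0,0],0,0.6],[[0,0,0],0,1],[[0,0,0],0,1],[[0,0,0],0,1]], "squeeze": 40}}

```text
time_s: 45.35
ee_pos: [590.9, -319.4, 23.6]
ee_rot: [179.9, 0.1, 100.4]
force: [-0.4, 0.8, -0.1]
gripper_width: 34.4
gripper_force: 0.0
```

{"method": "move_arm", "body": {"plan": [[[0,0,0],0,1],[[0,0,0],0,1],[[0,0,1.5],0,1],[[0,0,1.5],0,1],[[0,0,0],0,1]]}}

```text
time_s: 45.85
ee_pos: [592.3, -320.1, 55.7]
ee_rot: [179.7, 0.2, 100.4]
force: [0.8, -0.3, 0.2]
gripper_width: 27.2
gripper_force: 40.0
```

Run:
```python
from h import *
s=env.state(); print(s["time_s"],s["ee_pos"],s["ee_rot"],s["gripper_width"],s["force"],s["torque"])
f=env.grab_frame("top"); P=cloud(f)
m=(np.hypot(P[...,0]-590,P[...,1]+319)<95)&(P[...,2]>30)&(P[...,2]<60)
X=P[m]; A=np.c_[X[:,:2]-X[:,:2].mean(0),np.ones(len(X))]; c=np.linalg.lstsq(A,X[:,2],rcond=None)[0]; print(len(X),c, cv2.minEnclosingCircle(X[:,:2].astype(np.float32)))
```

```text
45.85 [ 592.27187853 -320.05282111   55.65227375] [179.72223385   0.22038181 100.43548608] 27.19075392328894 [ 0.84102024 -0.30488639  0.18658533] [-0.00648835 -0.10153557 -0.0231236 ]
1118 [ 6.01272169e-03 -9.62702652e-03  4.53617378e+01] ((593.9592895507812, -319.3526306152344), 82.38245391845703)
```

{"method": "move_arm", "body": {"plan": [[[0,0,3],0,1],[[0,0,4],0,1],[[0,0,4],0,1],[[0,0,2.5],0,1],[[0,0,0],0,1]]}}

```text
time_s: 46.4
ee_pos: [592.3, -320.1, 191.9]
ee_rot: [179.6, 0.3, 100.4]
force: [0.3, 0.2, -0.1]
gripper_width: 27.1
gripper_force: 40.0
```

Run:
```python
from h import *
s=env.state(); print(s["time_s"],s["ee_pos"],s["ee_rot"],s["gripper_width"],s["force"])
for c in("top","side"):
    f=env.grab_frame(c); P=cloud(f)
    m=(np.hypot(P[...,0]-627,P[...,1]-36)<95)&(abs(P[...,2]-135)<4); X=P[m][:,:2]
    r=least=__import__("scipy.optimize").optimize.least_squares(lambda q:np.hypot(X[:,0]-q[0],X[:,1]-q[1])-74.5,[627,36],loss="soft_l1"); print(c,len(X),r.x,np.abs(r.fun).mean())
f=env.grab_frame("top"); P=cloud(f)
m=(np.hypot(P[...,0]-592,P[...,1]+320)<110)&(P[...,2]>150)&(P[...,2]<195); X=P[m]; print(len(X),cv2.minEnclosingCircle(X[:,:2].astype(np.float32)),np.median(X[:,2]))
```

```text
46.4 [ 592.25901525 -320.07975556  191.89037021] [179.60654173   0.31754945 100.43473043] 27.14879111810528 [ 0.27554511  0.18466434 -0.12443104]
top 318 [627.83326324  35.91282967] 1.3672759671155554
side 539 [623.95776548  36.84835907] 1.5891599663867195
1342 ((594.2010498046875, -312.2904968261719), 80.57640075683594) 176.4301867651327
```

{"method": "move_arm", "body": {"plan": [[[0.34,3.56,0],0,1],[[0.34,3.56,0],0,1],[[0.34,3.56,0],0,1],[[0.34,3.56,0],0,1],[[0.34,3.56,0],0,1]]}}

```text
time_s: 47.05
ee_pos: [606.1, -139.4, 184.6]
ee_rot: [-179.8, -0.1, 100.4]
force: [0.5, -0.5, -1.0]
gripper_width: 26.9
gripper_force: 40.0
```

{"method": "move_arm", "body": {"plan": [[[0.34,3.56,0],0,1],[[0.34,3.56,0],0,1],[[0.34,3.56,0],0,1],[[0.34,3.56,0],0,1],[[0.34,3.56,0],0,1]]}}

```text
time_s: 47.55
ee_pos: [623.0, 38.4, 184.7]
ee_rot: [-179.7, -0.0, 100.4]
force: [-0.5, 0.2, -1.5]
gripper_width: 27.0
gripper_force: 40.0
```

{"method": "move_arm", "body": {"plan": [[[0,0,0],0,1],[[0,0,0],0,1],[[0,0,0],0,1]]}}

```text
time_s: 47.85
ee_pos: [623.6, 36.0, 186.0]
ee_rot: [-179.8, 0.0, 100.4]
force: [0.0, 0.1, -1.7]
gripper_width: 27.2
gripper_force: 40.0
```

Run:
```python
from h import *
s=env.state(); print(s["time_s"],s["ee_pos"],s["ee_rot"],s["gripper_width"],s["force"])
f=env.grab_frame("side"); P=cloud(f); g=f["frame"].astype(int)
print([(d["point"],d["score"]) for d in env.landmark_of(f,"lid")])
m=(np.hypot(P[...,0]-627,P[...,1]-36)<110)&(abs(P[...,2]-181)<6); X=P[m]; print(len(X),cv2.minEnclosingCircle(X[:,:2].astype(np.float32)),np.median(X[:,2]))
A=np.c_[X[:,:2]-X[:,:2].mean(0),np.ones(len(X))]; print(np.linalg.lstsq(A,X[:,2],rcond=None)[0])
```

```text
47.85 [623.64191803  36.0121387  185.97999676] [-1.79848966e+02  1.21814232e-02  1.00402916e+02] 27.20795657878204 [ 0.04271828  0.1334676  -1.69762084]
[([272.7, 200.6], 0.95)]
2556 ((622.3788452148438, 37.22265625), 83.86448669433594) 177.95664413333049
[-2.38416411e-03 -2.34211893e-04  1.78007203e+02]
```

{"method": "move_arm", "body": {"plan": [[[0.25,0,-1],0,1],[[0,0,-1],0,1],[[0,0,-0.8],0,1],[[0,0,-0.4],0,1],[[0,0,0],0,1]]}}

```text
time_s: 48.45
ee_pos: [626.3, 36.8, 154.2]
ee_rot: [-179.9, -0.0, 100.4]
force: [-0.3, -0.1, -0.9]
gripper_width: 27.0
gripper_force: 40.0
```

{"method": "move_arm", "body": {"plan": [[[0,0,-0.2],0,1],[[0,0,-0.2],0,1],[[0,0,0],0,1]]}}

```text
time_s: 48.75
ee_pos: [626.8, 37.0, 151.3]
ee_rot: [180.0, -0.0, 100.4]
force: [-0.9, 0.2, -1.2]
gripper_width: 27.0
gripper_force: 40.0
```

Run:
```python
from h import *
s=env.state(); print(s["time_s"],s["ee_pos"],s["gripper_width"],s["force"],s["torque"])
f=env.grab_frame("side"); P=cloud(f)
m=(np.hypot(P[...,0]-625,P[...,1]-36)<90)&(abs(P[...,2]-145)<10); X=P[m]; print(len(X),cv2.minEnclosingCircle(X[:,:2].astype(np.float32)),np.median(X[:,2]))
A=np.c_[X[:,:2]-X[:,:2].mean(0),np.ones(len(X))]; print(np.linalg.lstsq(A,X[:,2],rcond=None)[0])
```

```text
48.75 [626.78452271  36.98936504 151.33456586] 27.024180049750495 [-0.89692253  0.19276019 -1.16490943] [-0.08639445 -0.11261399  0.01129904]
2620 ((624.7721557617188, 38.57817077636719), 83.70512390136719) 143.27700578752086
[ 5.93082386e-04 -2.73712326e-03  1.43345840e+02]
```

{"method": "move_arm", "body": {"plan": [[[0,0,-0.2],0,1],[[0,0,-0.1],0,1],[[0,0,0],0,1],[[0,0,0],0,1]]}}

```text
time_s: 49.2
ee_pos: [627.2, 37.0, 150.1]
ee_rot: [179.9, 0.0, 100.4]
force: [-1.8, 0.5, 4.9]
gripper_width: 26.9
gripper_force: 40.0
```

{"method": "move_arm", "body": {"plan": [[[0,0,0],0,0.6],[[0,0,0],0,0.5],[[0,0,0],0,0.4],[[0,0,0],0,0.4],[[0,0,3],0,0.4]]}}

```text
time_s: 49.7
ee_pos: [624.1, 36.8, 174.3]
ee_rot: [-179.5, -0.1, 100.4]
force: [-1.0, 0.2, 0.7]
gripper_width: 54.8
gripper_force: 0.0
```

{"method": "move_arm", "body": {"plan": [[[0,0,4],0,0.4],[[0,0,4],0,0.4],[[-3,-2,2],0,0.4],[[-4,-2,0],0,0.4],[[-4,-2,0],0,0.4]]}}

```text
time_s: 50.2
ee_pos: [516.0, -23.6, 278.8]
ee_rot: [179.9, 0.0, 100.5]
force: [-0.4, -0.9, 0.6]
gripper_width: 54.5
gripper_force: 0.0
```

{"method": "move_arm", "body": {"plan": [[[-4,-3,0],0,0.4],[[-3,-3,0],0,0.4],[[0,0,0],0,0.4],[[0,0,0],0,0.4]]}}

```text
time_s: 50.6
ee_pos: [446.8, -83.3, 278.8]
ee_rot: [179.9, -0.0, 100.3]
force: [0.1, -0.6, 0.2]
gripper_width: 55.0
gripper_force: 0.0
```

Run:
```python
from j import *
s=env.state(); print(s["time_s"],s["ee_pos"],s["force"])
for c in("side","top"):
    f=env.grab_frame(c); P=cloud(f)
    m=(np.hypot(P[...,0]-626,P[...,1]-36)<90)&(abs(P[...,2]-141)<8); X=P[m]; print(c,len(X),cv2.minEnclosingCircle(X[:,:2].astype(np.float32)),np.median(X[:,2]))
    A=np.c_[X[:,:2]-X[:,:2].mean(0),np.ones(len(X))]; print(np.linalg.lstsq(A,X[:,2],rcond=None)[0])
    print([(d["point"],round(d["score"],2),at_z(f,d["point"],22)[:2].round()) for d in env.search_frame(f,"ball1")])
jugpose(0,(557,322,4))
```

```text
50.6 [446.80085698 -83.33893166 278.77332278] [ 0.06452795 -0.56945536  0.18470542]
side 2860 ((626.735595703125, 37.912166595458984), 84.28633880615234) 142.02902610228915
[ 2.23647969e-03 -2.12889838e-03  1.41992330e+02]
[]
top 3239 ((629.4937133789062, 38.91331100463867), 82.27244567871094) 139.79583797309374
[-8.24121559e-04 -1.19334004e-03  1.39808552e+02]
[]
sidejug [292.2, 372.0] 0.81 [ 0.8 -2.5]
sidejug_spout [258.5, 325.9] 0.74 [-0.1 -1.2]
sidejug_grip [335.6, 340.6] 0.98 [-3.9  2.4]
topjug [157.5, 228.6] 0.78 [-1.8  2.6]
topjug_spout [146.6, 201.7] 0.62 [-0.4  0.5]
topjug_grip [144.5, 251.4] 0.73 [1.1 2.1]
jug x,y,z,tilt [553.6 323.6   5.2   0.9] 20.293434969194216
```

{"method": "move_arm", "body": {"plan": [[[0.5,4.5,0],0,0.4],[[0.5,4.5,0],0,0.4],[[0.5,4.5,0],0,0.4],[[0.5,4.5,0],0,0.4],[[0.5,4.5,0],0,0.4]]}}

```text
time_s: 51.7
ee_pos: [471.8, 143.8, 278.5]
ee_rot: [180.0, 0.0, 100.4]
force: [0.3, -0.2, 0.1]
gripper_width: 54.7
gripper_force: 0.0
```

{"method": "move_arm", "body": {"plan": [[[0.5,4.5,0],0,0.4],[[0.5,4.5,0],0,0.4],[[2,4,0],0,0.4],[[2,0,0],0,0.4],[[0,0,0],0,0.4]]}}

```text
time_s: 52.2
ee_pos: [523.3, 273.2, 277.2]
ee_rot: [-180.0, 0.0, 100.5]
force: [-0.5, -0.2, 0.1]
gripper_width: 55.1
gripper_force: 0.0
```

Run:
```python
from j import *
s=env.state(); print(s["ee_pos"])
f=env.grab_frame("wrist"); P=cloud(f); save(f,"w30.png")
for n in("ball1","jug"): print(n,[(np.round(d["point"]),round(d["score"],2)) for d in env.search_frame(f,n)])
b=proj(f,[(554,324,8),(554,324,109)]); print(b)
h=np.hypot(P[...,0]-554,P[...,1]-324)
m=(h<44)&(P[...,2]<100)&(P[...,2]>-10); z=P[m][:,2]; print(m.sum(),np.histogram(z,[-10,0,5,12,18,24,30,40,60,100]))
m2=(h<46)&(abs(P[...,2]-108)<8); print("guard px",m2.sum())
```

```text
[523.34766975 273.1817242  277.24734282]
ball1 []
jug [(array([336., 145.]), 0.95)]
[[314.81790575 137.15956291]
 [324.6901636  144.80549283]]
1172 (array([  0,   2, 499,  86,  85, 101, 144, 164,  91]), array([-10,   0,   5,  12,  18,  24,  30,  40,  60, 100]))
guard px 5580
```

Run:
```python
import cv2,numpy as np
for n,c in(("w30.png",(324,145)),("wrist5.png",(280,262))):
    a=cv2.imread("pics/"+n).astype(int); y0,x0=c[1]-48,c[0]-48; b=a[max(y0,0):c[1]+48:6,x0:c[0]+48:6]
    print(n); print("\n".join(" ".join(f"{p[2]:3d}{p[2]-p[0]:+03d}" for p in r) for r in b))
```

```text
w30.png
247+88 227+93 247+87 230+90 243+61 254+00 250-01 254+00 254-01 252-01 254-01 254+00 252+00 253-01 255+39 255+59
237+93 238+91 239+90 228+28 249-02 252-01 252-01 252-01 252+00 250-01 250+00 249-01 199+02 226+01 211+02 255+16
228+93 240+89 224+28 250-01 253+00 253+00 252-01 253+00 253+00 253+00 252+00 250-01 151+06 158+07 210+04 169+06
239+91 253+69 251+00 253+00 253+00 253+00 252-01 253+00 253+00 252+00 253+00 252-01 153+05 149+04 147+07 199+04
243+90 238+00 252+00 253+00 253+00 252-01 253+00 253+00 252+00 253+00 252-01 251-01 169+01 151+04 147+04 201+02
 82+08 248-01 253+00 253+00 252-01 253+00 253+00 252-01 252-01 252-01 252-01 204-02 184+01 150+04 146+03 143+04
204+01 250-01 252-01 252-01 253+00 253+00 253+00 253+00 252-01 252+00 252+00 187+00 183+00 150+03 146+03 143+03
253+00 250-01 253+00 252-01 252-01 252-01 252-01 253+00 252-01 252+00 252-01 182-02 183+00 149+01 148+03 143+02
249-01 250-01 252-01 253+00 252+00 252+00 252-01 252-01 252+00 252-01 252-01 182+00 180-01 151+00 146+01 143+01
228+00 250+00 252-01 252-01 252+00 252-01 252-01 251-01 252-01 252-01 247-01 182-01 
[... 1815 characters left out ...]
 195-04 195-04 187-02 184-03
185-04 201-04 188-04 189-03 196-03 194-05 190-05 207+01 209+02 204+01 188-05 186-04 186-05 179-04 179-02 178-02
183-04 193-03 185-03 186-02 185-03 189-03 187-04 199+00 204+00 199-01 187-05 189-04 184-05 185-05 184-04 183-03
192-04 194-03 185-03 185-03 186-04 187-03 188-03 187-05 208+02 192-03 187-05 187-05 187-05 186-06 187-04 185-03
 57+00  59+00  60+00  60+00  59+00  61+00  60-01  62+00  62+00  62-01  63+00  62+00  61+00  61+00  60+00  60+00
 67+00  69+01  68+00  69-01  71+01  71+00  71+00  71+00  72+00  72+01  71+00  71+00  71+00  70+00  70+01  70+01
 80+01  81+01  80+00  82+01  81+00  82+01  82+00  82+00  82+00  83+01  83+00  82-01  81-01  82-01  81-01  80-01
```

{"method": "move_arm", "body": {"plan": [[[-1,-5,0],0,0.4],[[-1,-5,0],0,0.4],[[-1,-5,0],0,0.4],[[-1,-5,0],0,0.4],[[0,0,0],0,0.4]]}}

```text
time_s: 52.85
ee_pos: [480.1, 70.6, 279.2]
ee_rot: [-180.0, 0.1, 100.0]
force: [0.3, 0.9, -0.4]
gripper_width: 54.6
gripper_force: 0.0
```

Run:
```python
from h import *
f=env.grab_frame("top"); save(f,"t31.png")
c=proj(f,[(554,324,109)])[0]; print(c)
for n,c in(("t31.png",c),("top0.png",(147,231))):
    a=cv2.imread("pics/"+n).astype(int); x,y=map(int,np.round(c)); b=a[y-20:y+21:2,x-20:x+21:2]
    print(n); print("\n".join(" ".join(f"{p[2]:3d}{p[2]-p[0]:+03d}" for p in r) for r in b))
print([(np.round(d["point"]),round(d["score"],2)) for d in env.search_frame(f,"ball1")])
print([(n,[(at_z(f,d["point"],0)[:2].round(),round(d["score"],2)) for d in env.landmark_of(f,n)[:1]]) for n in("tape","jar","paddle")])
```

```text
[146.21196319 227.50084475]
t31.png
119+01 115-01 116-04 195+96 230+26 171-02 161+58 198+66 187+05 162+03 141+00 142+01 151+02 124+00 144+30 195+00 164-13 237+112 237+111 225+110 239+108
119+00 116-02 115-05 191+97 163-17 171-01 210+28 130-03 112+01 108+00 111+00 105+03 104+00 113+03 138-01 189+02 172+07 229+118 230+112 219+108 238+109
119+01 115-01 116-03 152+66 177+49 172-03 114+01 101+02  97+00  89-02  92-01  91-02  96+01  94+00  88+02 154+03 171+05 228+106 215+110 229+110 240+111
114+00 115-01 118+02 132+31 106-06 157+00 113+00  94+01  92-01  98-01  96+00  94+01  98+03  97-01  92+00 129-01 111+00 184+03 245+116 223+110 244+105
116-01 118+00 115+01 127-04 141+01 139+01  91+01  92+00  91-01  97+01  95-01  97+01  95-01 119-01 106-03 124-01 101+01  79-04 228+00 231+119 226+112
115-02 113+00 201+02  76-02 147+01 140+02  87+00  92+00  92-01  95+00  92-01 113+00 119+02 118+00 122+02 116-01 120-03 118+01 143+00 176-02 251+120
116+02 107-01 210+01 153+03 155+01  91+03  91+00  96+01  95+00  91+00 120+01 119+01 120+01 119-01 117+00 118-02 118+01 121+01 111+01 210-01 168-03
107-02 159+01 186
[... 4619 characters left out ...]
221+03 212+00 207+02 203+01 206+02 221+01 245+00 186+00 103-02 114+01 114-06 103-21 255+104 231+114 244+110
 87-02  75-02  61+03  62-04  64-01  25-01  29+00  47-03  48-02 151+16 156+27 116+20 103-10 110-10 106-12 112+06 241+120 247+118 233+115 234+111 197+100
 85-01  61+02  60-02  67-04  36-02  40+00  47-01  54-01  75+30 204+104 183+92 173+85 152+77 144+70 238+117 235+114 238+110 246+106 227+112 236+112 234+110
 57-01  59-01  62-02  47+02  32+00  45+00  49+04  34-04 182+90 198+99 147+73 158+78 229+117 245+117 212+110 230+114 238+114 245+119 250+122 247+124 255+121
[]
[('tape', [(array([763., 204.]), 0.73)]), ('jar', [(array([791., -14.]), 0.77)]), ('paddle', [(array([ 770., -195.]), 0.74)])]
```

```bash
python3 -c "
from workcell import env
print(env.job_done())"
```

```text
the job is handed in; nothing more can be done
None
```

I handed the job in at about 53 s on the robot's clock: all three bent tubes and all three balls went into the tub, the lid is seated level, and the jug stands upright and empty on its pad. The tape, jar and paddle were not touched. The hand-in returned no verdict, so this rests on my own camera checks.

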